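# Click three bearing balls into the dish

## Robot

A 7-joint arm with a two-finger parallel gripper is mounted at the origin on the work surface. World frame = base frame: x ahead of the robot, y to its left, z up, the work surface at z = 0. Lengths are in m, angles in rad, forces in N, time in s.
With the tool pointing down it reaches from about 0.425 to 0.875 m from the base axis. Payload 4.7 kg.
Tool frame: the origin (TCP) lies between the finger pads; the fingertips stand 14 mm ahead of it and the grasp point (between the pads) lies 5 mm behind it; z points along the fingers, y is the line along which they close (so a half turn about z gives the same grasp; the last joint's range is limited). The gripper opens to 87 mm and grips with 3 to 60 N. Pads are 19 mm wide; open, the fingers measure 117 mm over their backs; the gripper's body (75 mm by 190 mm) begins 51 mm behind the grasp point.
Start: joints at [0.014, 0.321, -0.07, 1.45, 0.023, 1.371, -0.057], TCP at [0.65, -0, 0.237] pointing down, gripper open.
Joint ranges: [-2.86, 2.86], [-0.3, 2.09], [-1.38, 1.24], [0.06, 2.45], [-1.56, 4.7], [0.09, 2.05], [-2.69, 2.69]. Speed limits (rad/s): [2.57, 2.57, 3.14, 3.14, 3.14, 3.14, 3.14].

## Interface

Orientations are given as a rotation vector (axis times angle).
In Python, from bench import get_state, get_image, camera_params, close_job gives the robot as it stands. The module is installed in compiled form; this text tells all that it offers.
- The arm moves only by the tool arm_command, never from a script. Its argument "motion" is a list of rows, each a list of 5 numbers: the finger opening in mm, from 0 to 87, then the shift along the tool's x, y, z in mm, then the turn about the tool's z in degrees. In form: [[gripper, x, y, z, spin], ...]. A call has 1 to 5 rows; each row is the pose to reach, as a shift and turn from the pose commanded when the call began, along the tool's axes at that moment; what a row does not reach only later rows make up. A row lasts 1/12 s, in which the tool goes at most 41.7 mm and 7.16 degrees, less where a joint would pass 70% of its speed; a pose out of reach is approached as far as the arm can. A call with a gripper value outside its range is refused whole. The fingers move at their own pace and stop on an object; "newtons" is the grip in N (left out, the last holds). Time passes only in rows, so rows that repeat a pose let the fingers close. It gives the time, the measured TCP pose, the force, the opening and the grip force at its end, in the units of the state.
- get_state(): the state, without advancing time (a new reading comes with each control period).
- get_image(name): name is "scene" or "side" or "wrist"; returns (picture, depth): 400x640x3 uint8, red, green, blue; 400x640 float32, m along the optical axis (not along the pixel's ray), 0 where there is no reading.
- camera_params(name): a dict with "intrinsics" (3x3 intrinsics, pixels), "D" ([k1, k2, p1, p2, k3] as OpenCV has them; the pictures are not rectified), "extrinsics" (4x4, takes a point from camera to world coordinates). Camera axes: x right, y down, z forward; pixel columns grow to the right and rows downward; lengths in m; the calibration is good to about 2 mm. A picture is of the moment at which its call begins: read the wrist's pose just before it. camera_params takes no time and is no camera call; for the wrist camera it gives the pose at the moment of the call.
- close_job(): hands the job in; it is judged then, once.
The state is a dict: "time": time; "joint_positions": joint angles; "qd": joint speeds; "joint_torque": joint torques, N m; "position": TCP position; "tool_rot": TCP orientation; "ft_force": force on the tool from outside, world axes, zero at the start; "torque": the same for the moment, N m; "grip_width": opening from 0.0 (shut) to 1.0 (fully open); "grip_force": force on a finger pad.
Only numpy, scipy, OpenCV 4.12 (cv2) and the standard library are available. Lean on these libraries where they do the work, as an engineer would, in place of code of your own. Each camera call takes 0.05 s, during which the arm holds its last target. There are 200 camera calls.

## Task

Stand the empty ceramic dish on the tray, centred under the ball dispenser's spout, and let go of it. Then turn the dispenser's paddle knob clockwise by exactly three clicks, one at a time, waiting at each click until its ball has landed in the dish, so that three balls and no more lie in the dish. Spill none, do not tip the dish, leave the other things where they are, and leave the dish under the spout and the knob on its third click.

Things in the scene. Friction and masses are not known exactly. Their poses are not given: they have to be found in the camera images.
- dispenser: Gravity dispenser for steel balls, fixed; grey and bare metal, 190 mm long (x), 110 wide, 155 high. Origin on the tray below the paddle wheel's middle; z up, x to its high back end, within 0.3 rad of world x. A magazine feeds the wheel from above; balls leave by a chute on the wheel's right (-y) to a hooded spout at the low front. Foot begins at x = -22 mm; under the spout the tray is free.
- deck (a point): Middle of the paddle wheel on the sloping deck, 84 mm above the dispenser's origin. x points up the slope (24 degrees from level), z is the deck's normal, leaning to the front. Deck runs x -40 to 125, y -45 to 43 mm; walls on it stand 16 mm, the magazine's clear cover (x 50 to 125) 21 mm.
- spout (a point): Point on the tray straight below the middle of the spout's opening (23 by 24 mm), axes as the dispenser's; in its frame at (-69, -27, 0) mm. The dish's centre belongs here. The spout's hood is 48 to 72 mm above the tray and reaches 15 mm to the front (-x) of this point and 15 to each side; behind it the deck rises to +x at 24 degrees.
- knob_grip (a point): Middle of the paddle knob's black bar: 46 mm long (point's y), 12 mm wide across its grip faces (x), 26 mm tall (z), on an 11 mm round shaft. z is the knob's axis, out of the deck, 24 degrees from vertical, leaning to the dispenser's front; in its frame at (-22, 0, 132) mm. Bar's lower edge 40 mm above the deck, top 66. It turns with the knob; at joint 0 its x is 70 degrees clockwise of up-slope.
- knob (a joint): Knob angle in rad, 0 at the start, growing clockwise as seen looking down on the bar along its axis. Sprung detents every 1.047 rad (60 degrees, one click) draw it in from either side of half-way; holding torque about 0.1 N m. Stops at -0.15 and 6.4. Each click lets one ball go, about two thirds of the way through; it is in the dish within 1 s.
- dish: Empty white ceramic dish, round and straight-sided: 60 mm outside diameter, 34 mm high, wall 4 mm, floor 6 mm thick and crowned to 11 mm in the middle; about 120 g. Origin: centre of its underside, z up. Stands upright on the tray, left or right, its place interchangeable with the bolt dish.
- bolt_dish: A second dish of the same shape, filled with bolts (some stand a little above the rim). Leave alone. Origin: centre of its underside.
- lube: Lube applicator, closed: black upright bottle with a small press button, 38 mm diameter, 135 mm tall. Leave alone. Origin: centre of its underside.
- hex_set: Blue aluminium folding hex key set lying on the tray, 88 x 30 x 24 mm. Leave alone. Origin: centre of its underside.
- sprocket_brush: Black plastic sprocket brush lying down with white bristles, 235 x 26 mm, 31 mm high. Leave alone. Origin: under its middle, near the head (head to its +x).
- bb_tool: Steel bottom bracket tool, a splined cup 46 mm in diameter, 38 mm high. Leave alone. Origin: centre of its underside.
- ball0_center (a point): Centre of a 16 mm steel ball (17 g), in the wheel, first to drop.
- ball1_center (a point): Centre of a 16 mm steel ball (17 g), in the wheel, second to drop.
- ball2_center (a point): Centre of a 16 mm steel ball (17 g), third to drop.
- ball3_center (a point): Centre of a 16 mm steel ball (17 g), fourth in line: stays in the dispenser.
- ball4_center (a point): Centre of a 16 mm steel ball (17 g), farther back in the magazine: stays in the dispenser.
- ball5_center (a point): Centre of a 16 mm steel ball (17 g), farther back in the magazine: stays in the dispenser.
There are look-alikes about, which are no part of the job. Leave any blue or red look-alike of the dish alone.

How it is judged:
On the way, in this order (a step that is already met when the one before it is completed fails the run):
1. the empty dish stands centred under the spout (within 20 mm), let go of, the knob not yet turned (horizontal distance between dish and spout below 0.02 m and angle between dish's own z axis and vertical below 0.15 rad and height (world z) of dish below 0.006 m and contact force between the fingers and dish below 0.3 N and value of joint knob below 0.3 rad), for 0.2 s.
2. the knob rests at click 1 (within 0.25 rad) with 1 ball in the dish (value of joint knob between 0.797 and 1.297 rad and horizontal distance between ball0_center and dish below 0.028 m and height (world z) of ball0_center below 0.04 m), for 0.1 s.
3. the knob rests at click 2 (within 0.25 rad) with 2 balls in the dish (value of joint knob between 1.844 and 2.344 rad and horizontal distance between each of ball0_center, ball1_center and dish below 0.028 m and height (world z) of each of ball0_center, ball1_center below 0.04 m), for 0.1 s.
4. the knob rests at click 3 (within 0.25 rad) with 3 balls in the dish (value of joint knob between 2.892 and 3.392 rad and horizontal distance between each of ball0_center, ball1_center, ball2_center and dish below 0.028 m and height (world z) of each of ball0_center, ball1_center, ball2_center below 0.04 m), for 0.1 s.
At the end, for the whole second after the job is handed in: The dish stands upright and still on the tray within 20 mm of the point under the spout with the first three balls inside it, the other three are still in the dispenser, and the knob rests at its third click (3.14 rad within 0.25), all other things within 30 mm of where they were (all of step 4 and horizontal distance between dish and spout below 0.02 m and angle between dish's own z axis and vertical below 0.15 rad and height (world z) of dish below 0.006 m and linear speed of dish below 0.02 m/s and velocity of joint knob between -0.1 and 0.1 rad/s and height (world z) of each of ball3_center, ball4_center, ball5_center above 0.06 m); the robot touches nothing.
It fails at once if a bystander (bolt dish, lube applicator, hex key set, brush or bottom bracket tool) is moved more than 30 mm (distance of any of bolt_dish, lube, hex_set, sprocket_brush, bb_tool from where it was at the start of the episode above 0.03 m).
It fails at once if a ball ends up on the tray instead of in the dish (height (world z) of any of ball0_center, ball1_center, ball2_center, ball3_center, ball4_center, ball5_center below 0.0105 m).
It fails at once if a fourth ball is let out (height (world z) of any of ball3_center, ball4_center, ball5_center below 0.06 m).
It fails at once if the dish is tipped over 35 degrees (angle between dish's own z axis and vertical above 0.61 rad).
It also fails if it takes over 64 s, if anything falls off the work surface, if the arm or the gripper's body presses on something with over 40 N, if the wrist force passes 120 N, or if a joint passes its speed limit or range.

## Working session

There is one attempt and no reset: what is moved stays moved. The work goes in short steps, Python scripts to look and compute and a tool call to move; the robot and the scene stay as the last step left them, time stands still between calls to the robot, and variables do not carry over. Pictures are saved under pics/ and viewed, at most 10 in all, crops included, and the job is handed in when it is done.

Besides the shell and the picture viewer there is one more tool, called after "Call:" as name(argument=value, ...), one argument or row to a line, values as JSON. arm_command: Moves the arm, as the interface text tells. Its arguments: {"type":"object","properties":{"motion":{"type":"array"},"newtons":{"type":"number"}},"required":["motion"]}

```bash
mkdir -p pics; cat > h.py <<'E'
import numpy as np, cv2
from bench import *
def grab(n,name=None):
    P=camera_params(n); im,d=get_image(n)
    if name: cv2.imwrite('pics/'+name,im[:,:,::-1])
    return im,d,P
def rays(P,uv):
    uv=np.float64(uv).reshape(-1,1,2)
    n=cv2.undistortPoints(uv,np.array(P['intrinsics']),np.array(P['D']))[:,0]
    return np.c_[n,np.ones(len(n))]
def onplane(P,uv,z):
    E=np.array(P['extrinsics']); r=rays(P,uv)@E[:3,:3].T; o=E[:3,3]
    return o+r*((z-o[2])/r[:,2])[:,None]
def cloud(P,d):
    v,u=np.nonzero(d>0); E=np.array(P['extrinsics'])
    r=rays(P,np.c_[u,v])*d[v,u][:,None]
    W=np.zeros(d.shape+(3,)); W[v,u]=r@E[:3,:3].T+E[:3,3]; return W
E
python3 - <<'E'
from h import *
for n in('scene','side'):
    im,d,P=grab(n,n+'0.png'); np.savez(n+'0.npz',im=im,W=cloud(P,d)); print(n,np.round(np.array(P['extrinsics']),2).tolist())
print(get_state())
E
```

```text
scene [[-0.71, 0.49, -0.5, 1.08], [0.7, 0.52, -0.49, 0.41], [0.02, -0.7, -0.71, 0.78], [0.0, 0.0, 0.0, 1.0]]
side [[-0.72, -0.4, 0.57, -0.05], [-0.7, 0.42, -0.58, 0.64], [-0.0, -0.81, -0.58, 0.78], [0.0, 0.0, 0.0, 1.0]]
{'time': 0.1, 'joint_positions': array([ 0.01411467,  0.321746  , -0.07007999,  1.45150359,  0.02261651,
        1.37077561, -0.05687809]), 'qd': array([ 0.00270426, -0.00226912,  0.00215377, -0.00289825, -0.00063461,
        0.00099102,  0.00029502]), 'joint_torque': array([ 1.37795760e-04, -4.92569017e+01, -4.06077392e-01, -3.13399816e+01,
       -6.42974046e-02,  3.95253638e-02,  6.49213871e-05]), 'position': array([ 6.49559366e-01, -6.43554167e-05,  2.35597490e-01]), 'tool_rot': array([-2.22063694e+00, -2.22070978e+00,  1.94250409e-03]), 'ft_force': array([ 0.69667924, -0.00962528,  0.84598958]), 'torque': array([ 0.04813965,  0.00705441, -0.03587259]), 'grip_force': 0.0, 'grip_width': 1.0003487907544981}
```

View pics/scene0.png

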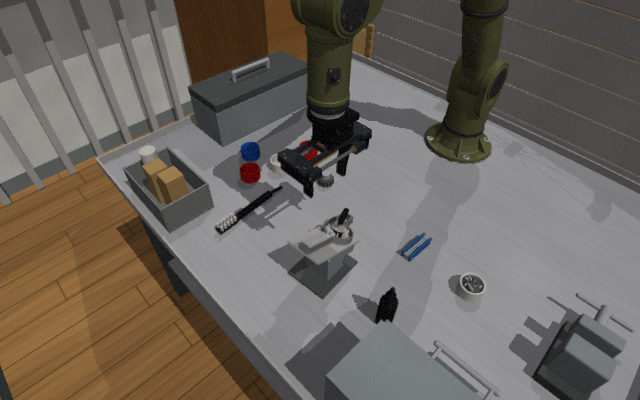

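View pics/side0.png

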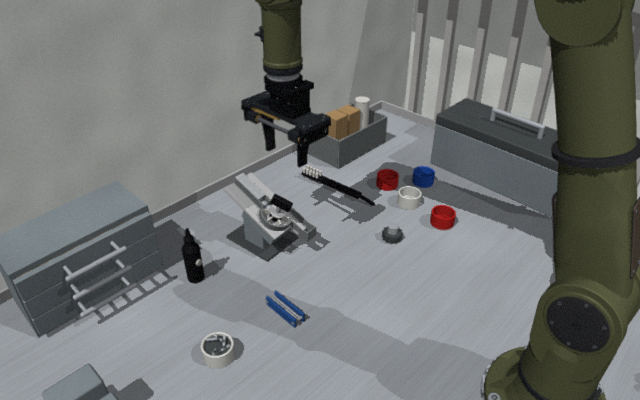

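Candidates in the side view: white empty dish (409,198), bolt dish (217,348, filled), red dishes (387,180) and (443,217), blue dish (423,176), white roll in the box (362,105). My choice is (409,198).

```bash
python3 - <<'E'
from h import *
S=np.load('side0.npz'); C=np.load('scene0.npz')
P=camera_params('side')
im,W=S['im'],S['W']
def cluster(name,u0,u1,v0,v1,mask,zr,W):
    m=np.zeros(W.shape[:2],bool); m[v0:v1,u0:u1]=1
    m&=mask&(W[...,2]>zr[0])&(W[...,2]<zr[1]); p=W[m]
    if len(p)<5: print(name,'few');return
    (c,r)=cv2.minEnclosingCircle(p[:,:2].astype(np.float32)); print(name,len(p),'minc',np.round(c,3),round(r,3),'zmax',p[:,2].max().round(3),'lo',p[:,:2].min(0).round(3),'hi',p[:,:2].max(0).round(3))
hsv=cv2.cvtColor(im,cv2.COLOR_RGB2HSV)
al=np.ones(im.shape[:2],bool)
red=((hsv[...,0]<8)|(hsv[...,0]>172))&(hsv[...,1]>150); blue=(abs(hsv[...,0].astype(int)-112)<12)&(hsv[...,1]>120)
wh=(hsv[...,1]<60)&(hsv[...,2]>110)
cluster('dish',394,425,183,212,wh,(.028,.042),W)
cluster('red1',370,402,165,195,red,(.026,.045),W)
cluster('red2',425,460,200,232,red,(.026,.045),W)
cluster('blue',408,438,163,190,blue,(.026,.045),W)
cluster('bb',375,410,220,248,al,(.02,.045),W)
cluster('brush',298,378,160,210,al,(.012,.045),W)
cluster('disp',220,318,170,255,al,(.03,.16),W)
cluster('lube',180,206,225,285,al,(.03,.16),W)
# rim ellipse check
m=(wh&(W[...,2]>.026)&(W[...,2]<.045)); 
big=cv2.resize(im[110:290,170:470],None,fx=2.6,fy=2.6,interpolation=cv2.INTER_CUBIC); cv2.imwrite('pics/sc.png',big[:,:,::-1])
big=cv2.resize(C['im'][130:310,200:400],None,fx=3.2,fy=3.2,interpolation=cv2.INTER_CUBIC); cv2.imwrite('pics/cc.png',big[:,:,::-1])
# deck plane from both: fit yaw. points of dispenser
for n,D,b in(('side',S,(220,318,170,255)),('scene',C,(285,365,205,295))):
    w=D['W'][b[2]:b[3],b[0]:b[1]].reshape(-1,3); g=D['im'][b[2]:b[3],b[0]:b[1]].reshape(-1,3)
    k=(w[:,2]>.03)&(w[:,2]<.16); w=w[k]; print(n,len(w))
    best=(0,)
    rng=np.random.default_rng(0)
    for _ in range(3000):
        q=w[rng.integers(0,len(w),3)]; nn=np.cross(q[1]-q[0],q[2]-q[0]); l=np.linalg.norm(nn)
        if l<1e-6: continue
        nn/=l; nn*=np.sign(nn[2]); 
        if abs(nn[2]-np.cos(np.radians(24)))>.03: continue
        i=abs((w-q[0])@nn)<.0015
        if i.sum()>best[0]: best=(i.sum(),nn,i)
    i=best[2]; p=w[i]; c=p.mean(0); nn=np.linalg.svd(p-c)[2][2]; nn*=np.sign(nn[2])
    print(best[0],nn,'yaw',np.arctan2(-nn[1],-nn[0]),'tilt',np.degrees(np.arccos(nn[2])),c, 'z at...',p[:,2].min(),p[:,2].max())
E
```

```text
dish 134 minc [ 0.526 -0.306] 0.034 zmax 0.038 lo [ 0.496 -0.338] hi [ 0.554 -0.277]
red1 126 minc [ 0.619 -0.338] 0.032 zmax 0.037 lo [ 0.588 -0.369] hi [ 0.647 -0.307]
red2 156 minc [ 0.416 -0.3  ] 0.031 zmax 0.037 lo [ 0.387 -0.33 ] hi [ 0.444 -0.269]
blue 121 minc [ 0.559 -0.418] 0.034 zmax 0.037 lo [ 0.527 -0.45 ] hi [ 0.585 -0.388]
bb 140 minc [ 0.466 -0.165] 0.021 zmax 0.04 lo [ 0.448 -0.183] hi [ 0.487 -0.145]
brush 566 minc [ 0.706 -0.253] 0.116 zmax 0.036 lo [ 0.592 -0.34 ] hi [ 0.813 -0.202]
disp 3330 minc [ 0.743 -0.029] 0.188 zmax 0.155 lo [ 0.563 -0.213] hi [0.931 0.096]
lube 599 minc [0.69 0.24] 0.021 zmax 0.136 lo [0.671 0.22 ] hi [0.71  0.257]
side 3330
713 [-0.40933269 -0.02487246  0.91204611] yaw 0.06068881137820998 tilt 24.2103416818681 [0.67556103 0.05400101 0.09704041] z at... 0.0473467648202911 0.1349176357421853
scene 2369
686 [-0.40072722 -0.03652572  0.91546904] yaw 0.09089741035938752 tilt 23.727574843699678 [0.70935296 0.05413936 0.11060327] z at... 0.04906097959985356 0.13631990343367328
```

View pics/sc.png

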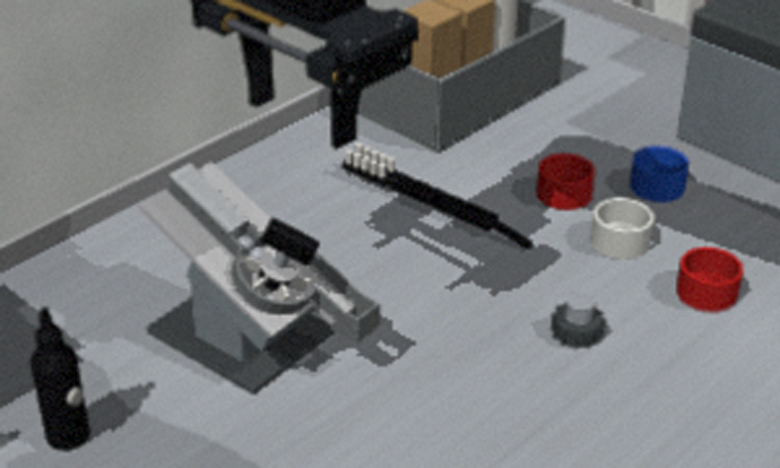

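View pics/cc.png

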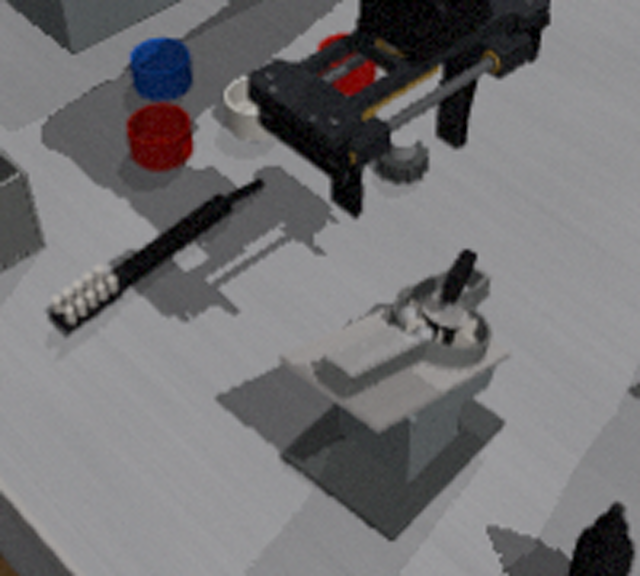

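The crops confirm it: the dish at (409,198) is empty and white, between two reds and a blue, and the bolt dish is well away. Next is the dispenser pose, with the deck as a rectangle and the knob as a dark bar.

```bash
cat > disp.py <<'E'
from h import *
def deckfit(W,im,box,label):
    w=W[box[2]:box[3],box[0]:box[1]].reshape(-1,3); g=im[box[2]:box[3],box[0]:box[1]].reshape(-1,3).max(1)
    k=(w[:,2]>.03)&(w[:,2]<.165); w=w[k]; g=g[k]
    kb=w[(g<60)&(w[:,2]>.112)]
    if len(kb)>5: print(label,'knob n',len(kb),'mean',kb.mean(0).round(4),'lo',kb.min(0).round(3),'hi',kb.max(0).round(3))
    rng=np.random.default_rng(0); best=(0,)
    for _ in range(3000):
        q=w[rng.integers(0,len(w),3)]; n=np.cross(q[1]-q[0],q[2]-q[0]); l=np.linalg.norm(n)
        if l<1e-7: continue
        n/=l; n*=np.sign(n[2])
        if abs(n[2]-.9135)>.02 or n[0]>-.3: continue
        i=abs((w-q[0])@n)<.0015
        if i.sum()>best[0]: best=(i.sum(),n,i)
    p=w[best[2]]; c=p.mean(0); n=np.linalg.svd(p-c)[2][2]; n*=np.sign(n[2])
    z84=.084
    uu=np.array([n[2],0,-n[0]]); uu/=np.linalg.norm(uu); vv=np.cross(n,uu)
    q=np.c_[(p-c)@uu,(p-c)@vv]
    (cc,wh,a)=cv2.minAreaRect(q.astype(np.float32))
    C=c+cc[0]*uu+cc[1]*vv
    print(label,'n',best[0],'nyaw',round(float(np.arctan2(-n[1],-n[0])),3),'rect',np.round(wh,4),'ang',a,'centre',C.round(4),'plane d at c',c.round(4),n.round(3))
    # line where plane reaches z=84mm passes through the wheel mid
    return p,n,c
E
python3 - <<'E'
from disp import *
S=np.load('side0.npz'); C=np.load('scene0.npz')
deckfit(S['W'],S['im'],(215,325,150,265),'side')
deckfit(C['W'],C['im'],(285,365,200,300),'scene')
E
```

```text
side knob n 213 mean [0.6223 0.0435 0.1347] lo [0.6   0.029 0.112] hi [0.691 0.056 0.152]
side n 744 nyaw 0.088 rect [0.2163 0.0903] ang 4.232385158538818 centre [0.6631 0.0446 0.0906] plane d at c [0.6777 0.0529 0.0974] [-0.405 -0.036  0.914]
scene knob n 97 mean [0.6355 0.0456 0.1419] lo [0.605 0.031 0.122] hi [0.653 0.054 0.152]
scene n 686 nyaw 0.091 rect [0.2171 0.0898] ang 5.124154090881348 centre [0.6679 0.0426 0.092 ] plane d at c [0.7094 0.0541 0.1106] [-0.401 -0.037  0.915]
```

Call:
arm_command(
  motion=[
    [87,-40,-15,0,0],
    [87,-80,-30,0,0],
    [87,-120,-45,0,0],
    [87,-160,-60,0,0],
    [87,-200,-75,0,0],
  ],
)

```text
time: 0.52
position: [0.5757, -0.1967, 0.2362]
tool_rot: [-2.221, -2.222, 0.0]
ft_force: [-0.4, -0.8, -0.6]
grip_width: 0.996
grip_force: 0.0
```

Call:
arm_command(
  motion=[
    [87,-36,-16,0,-7],
    [87,-72,-33,0,-14],
    [87,-109,-50,0,-21],
    [87,-109,-50,0,-28],
    [87,-109,-50,0,-35],
  ],
)

```text
time: 0.93
position: [0.524, -0.3087, 0.2361]
tool_rot: [-1.463, -2.779, 0.003]
ft_force: [-0.1, 1.0, -0.5]
grip_width: 0.999
grip_force: 0.0
```

Call:
arm_command(
  motion=[
    [87,0,0,0,-7],
    [87,0,0,0,-14],
    [87,0,0,0,-21],
    [87,0,0,0,-28],
    [87,0,0,0,-35],
  ],
)

```text
time: 1.35
position: [0.5266, -0.3039, 0.236]
tool_rot: [-0.548, -3.092, -0.0]
ft_force: [-0.5, 1.1, -0.1]
grip_width: 0.998
grip_force: 0.0
```

Call:
arm_command(
  motion=[
    [87,0,0,0,-7],
    [87,0,0,0,-14],
    [87,0,0,0,-21],
    [87,0,0,0,-25],
    [87,0,0,0,-25],
  ],
)

```text
time: 1.77
position: [0.5266, -0.304, 0.2361]
tool_rot: [0.127, -3.138, -0.001]
ft_force: [-0.1, 0.3, -0.6]
grip_width: 1.001
grip_force: 0.0
```

```bash
cat > dish.py <<'E'
from h import *
from scipy.spatial.transform import Rotation as R
def tool(): 
    s=get_state(); return s['position'],R.from_rotvec(s['tool_rot']).as_matrix()
E
python3 - <<'E'
from dish import *
s=get_state(); print(s['position'],s['tool_rot'],s['joint_positions'].round(2))
im,d,P=grab('wrist','w1.png'); W=cloud(P,d); np.savez('w1.npz',im=im,W=W)
hsv=cv2.cvtColor(im,cv2.COLOR_RGB2HSV); m=(hsv[...,1]<60)&(W[...,2]>.03)&(W[...,2]<.042)&(np.hypot(W[...,0]-.526,W[...,1]+.306)<.045)
p=W[m]; print(m.sum(), cv2.minEnclosingCircle(p[:,:2].astype(np.float32)), p[:,2].mean())
c,_=cv2.findContours(m.astype(np.uint8),0,1); 
if c: print(cv2.boundingRect(max(c,key=len)))
E
```

```text
[ 0.52660302 -0.30401766  0.23605335] [ 1.27402494e-01 -3.13828852e+00 -7.30030734e-04] [ 0.53  0.23 -0.06  1.56  0.01  1.35  2.12]
459 ((0.5265709757804871, -0.31215399503707886), 0.03001186065375805) 0.033711334754166176
(294, 161, 47, 46)
```

View pics/w1.png

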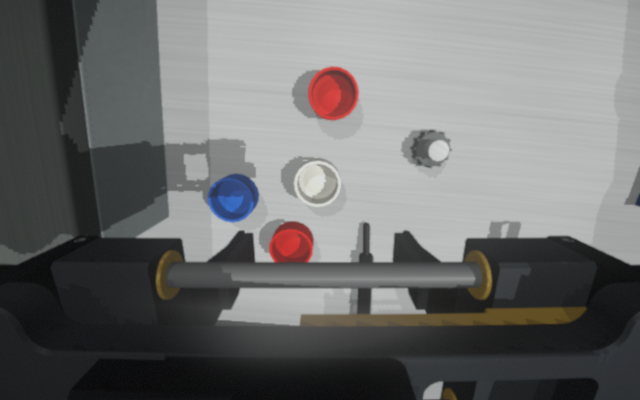

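The wrist view shows the white dish at (317,184), empty, with the reds at (333,93) and (291,243) and the blue at (233,197). Its centre is (0.5266, -0.312) with a 30 mm rim radius.

Call:
arm_command(
  motion=[
    [87,0,-7.5,40,0],
    [87,0,-7.5,80,0],
    [87,0,-7.5,120,0],
    [87,0,-7.5,160,0],
    [87,0,-7.5,180,0],
  ],
  newtons=12,
)

```text
time: 2.23
position: [0.5243, -0.3099, 0.0511]
tool_rot: [0.121, -3.133, -0.006]
ft_force: [-0.1, 0.8, -0.2]
grip_width: 1.001
grip_force: 0.0
```

Call:
arm_command(
  motion=[
    [87,0,0,18,0],
    [87,0,0,33,0],
    [87,0,0,33,0],
    [40,0,0,33,0],
    [40,0,0,33,0],
  ],
)

```text
time: 2.65
position: [0.5281, -0.312, 0.0246]
tool_rot: [-0.123, 3.138, -0.001]
ft_force: [-0.6, -0.7, 0.7]
grip_width: 0.923
grip_force: 0.0
```

Call:
arm_command(
  motion=[
    [40,0,0,0,0],
    [40,0,0,0,0],
    [40,0,0,0,0],
    [40,0,0,0,0],
    [40,0,0,0,0],
  ],
)

```text
time: 3.07
position: [0.528, -0.3119, 0.0246]
tool_rot: [-0.124, 3.138, -0.001]
ft_force: [-0.7, -0.5, 4.3]
grip_width: 0.673
grip_force: 12.0
```

Call:
arm_command(
  motion=[
    [40,0,0,-25,0],
    [40,0,0,-50,0],
    [40,0,15,-55,0],
    [40,-2,45,-55,0],
    [40,-4,80,-55,0],
  ],
)

```text
time: 3.48
position: [0.5246, -0.2322, 0.0787]
tool_rot: [-0.118, 3.138, -0.002]
ft_force: [0.7, 0.9, -1.4]
grip_width: 0.675
grip_force: 12.0
```

Call:
arm_command(
  motion=[
    [40,-2,38,0,0],
    [40,-5,76,0,0],
    [40,-8,114,0,0],
    [40,-11,152,0,0],
    [40,-13,190,0,0],
  ],
)

```text
time: 3.9
position: [0.5218, -0.0384, 0.0779]
tool_rot: [0.126, -3.138, -0.0]
ft_force: [1.4, -0.4, -0.5]
grip_width: 0.681
grip_force: 12.0
```

Call:
arm_command(
  motion=[
    [40,-2,30,0,0],
    [40,-4,47,0,0],
    [40,-4,47,0,0],
    [40,-4,47,0,0],
    [40,-4,47,0,0],
  ],
)

```text
time: 4.32
position: [0.5226, 0.0054, 0.078]
tool_rot: [0.124, -3.138, 0.001]
ft_force: [0.1, -0.5, -1.6]
grip_width: 0.674
grip_force: 12.0
```

```bash
python3 - <<'E'
from disp import *
s=get_state(); print(s['position'],s['tool_rot'],s['grip_width'])
for n,b in(('side',(215,325,150,265)),('scene',(285,365,200,300))):
    im,d,P=grab(n,n+'1.png'); W=cloud(P,d); np.savez(n+'1.npz',im=im,W=W)
im=np.load('side1.npz')['im']
cv2.imwrite('pics/s1.png',cv2.resize(im[100:290,190:440],None,fx=3,fy=3,interpolation=cv2.INTER_CUBIC)[:,:,::-1])
E
```

```text
[0.52260526 0.00544562 0.07804857] [ 1.24297751e-01 -3.13828231e+00  1.19411623e-03] 0.6737287053845231
```

View pics/s1.png

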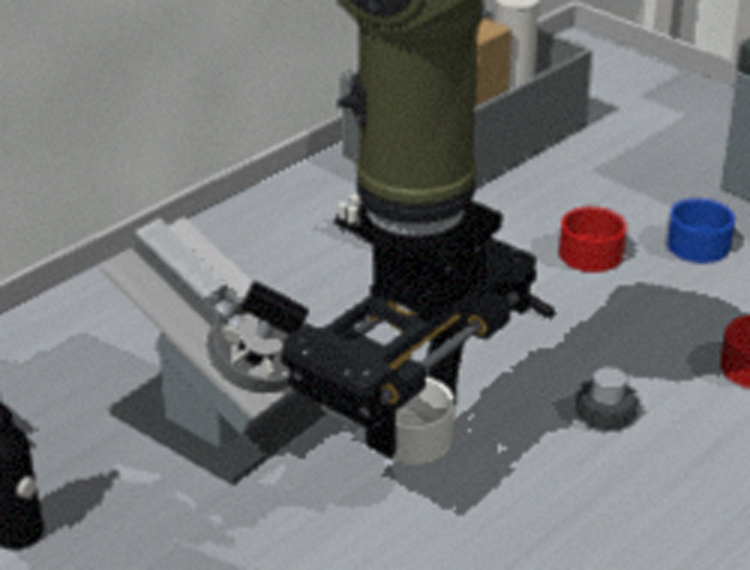

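The dish is held upright about 130 mm in front of the wheel and clear of the dispenser. I'll lower it, ease it forward, set it down and let go.

Call:
arm_command(
  motion=[
    [40,0,0,25,0],
    [40,0,0,50,0],
    [40,-15,0,50,0],
    [40,-33,0,50,0],
    [40,-33,0,54,0],
  ],
)

```text
time: 4.83
position: [0.5598, 0.0075, 0.0251]
tool_rot: [-0.121, 3.135, 0.0]
ft_force: [1.6, 0.5, -0.6]
grip_width: 0.675
grip_force: 12.0
```

Call:
arm_command(
  motion=[
    [40,0,0,0,0],
    [40,0,0,0,0],
    [87,0,0,0,0],
    [87,0,0,0,0],
    [87,0,0,0,0],
  ],
)

```text
time: 5.25
position: [0.5561, 0.0085, 0.0251]
tool_rot: [-0.124, 3.138, -0.0]
ft_force: [0.2, -0.0, 0.5]
grip_width: 0.821
grip_force: 0.0
```

Call:
arm_command(
  motion=[
    [87,0,0,0,0],
    [87,0,0,0,0],
    [87,0,0,0,0],
    [87,0,0,-40,0],
    [87,0,0,-80,0],
  ],
)

```text
time: 5.67
position: [0.5536, 0.0087, 0.1029]
tool_rot: [0.125, -3.133, -0.001]
ft_force: [1.1, 1.5, 0.5]
grip_width: 0.999
grip_force: 0.0
```

Call:
arm_command(
  motion=[
    [87,0,0,-40,0],
    [87,0,0,-80,0],
    [87,-20,0,-120,0],
    [87,-40,0,-150,0],
    [87,-40,0,-150,0],
  ],
)

```text
time: 6.08
position: [0.6021, 0.0125, 0.263]
tool_rot: [-0.124, 3.124, 0.0]
ft_force: [0.7, -0.4, 0.1]
grip_width: 0.999
grip_force: 0.0
```

```bash
python3 - <<'E'
from disp import *
s=get_state(); print(s['position'],s['tool_rot'],s['joint_positions'].round(2))
im,d,P=grab('wrist','w2.png'); W=cloud(P,d); np.savez('w2.npz',im=im,W=W)
hsv=cv2.cvtColor(im,cv2.COLOR_RGB2HSV); m=(hsv[...,1]<60)&(W[...,2]>.03)&(W[...,2]<.042)&(np.hypot(W[...,0]-.557,W[...,1]-.008)<.045)
p=W[m]; print(m.sum(), cv2.minEnclosingCircle(p[:,:2].astype(np.float32)))
E
```

```text
[0.60210753 0.01252833 0.26304399] [-1.24445706e-01  3.12360540e+00  6.31231354e-05] [ 0.15  0.21 -0.25  1.54  0.05  1.38  1.55]
411 ((0.5531922578811646, 0.007591381203383207), 0.030010299757122993)
```

View pics/w2.png

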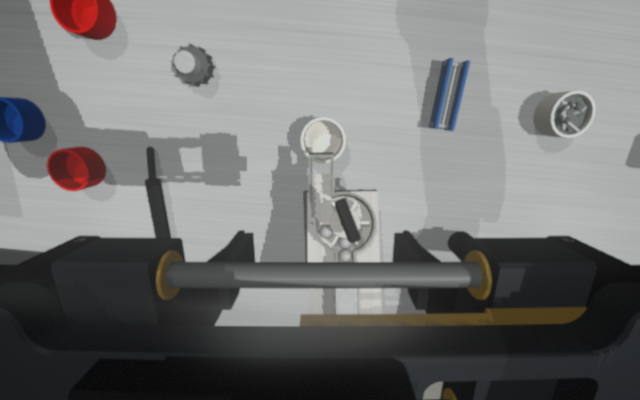

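The wrist view shows the dish upright at (323,139), just short of the hood, whose front edge is at (321,154). The knob bar is at (347,220).

```bash
python3 - <<'E'
from disp import *
D=np.load('w2.npz'); im,W=D['im'],D['W']; P=camera_params('wrist')
b=(295,395,148,262)
# hood front: heights along the column near 321
for v in range(140,192,3): print(v,im[v,321].tolist(),W[v,321].round(4))
g=im.max(2); m=(g<60)&(W[...,2]>.118)&(W[...,2]<.16); m[:190]=0;m[255:]=0;m[:,:325]=0;m[:,375:]=0
v,u=np.nonzero(m); r=cv2.minAreaRect(np.c_[u,v].astype(np.float32)); print('knob px',r,'n',m.sum(),W[m].mean(0).round(4))
p=W[m]; t=p[p[:,2]>.135]; r=cv2.minAreaRect((t[:,:2]*1000).astype(np.float32)); print('bar mm',r)
# deck front edge and sides
for v in(200,205,215):
  print(v,[(u,W[v,u].round(3).tolist()) for u in (300,303,306,309,375,378,381,384)])
p,n,c=deckfit(W,im,b,'wrist')
E
```

```text
140 [211, 214, 208] [0.5542 0.0048 0.0105]
143 [210, 214, 207] [0.5583 0.0052 0.0105]
146 [210, 214, 204] [0.5624 0.0055 0.01  ]
149 [211, 213, 203] [0.5668 0.0058 0.0076]
152 [153, 154, 146] [0.5711 0.0061 0.0069]
155 [142, 146, 140] [0.5669 0.0064 0.074 ]
158 [130, 130, 123] [0.5789 0.0068 0.0115]
161 [140, 139, 133] [0.5799 0.007  0.0334]
164 [163, 166, 165] [ 0.5894  0.0075 -0.0012]
167 [166, 169, 167] [ 0.5938  0.0078 -0.0016]
170 [169, 172, 171] [ 0.5981  0.0081 -0.0008]
173 [165, 167, 165] [ 0.6025  0.0085 -0.0007]
176 [189, 188, 184] [0.5949 0.0084 0.0599]
179 [194, 193, 189] [0.5984 0.0087 0.0617]
182 [181, 181, 176] [0.602  0.009  0.0628]
185 [188, 187, 183] [0.6057 0.0093 0.0632]
188 [192, 192, 187] [0.6091 0.0096 0.0651]
191 [179, 179, 174] [0.6123 0.0098 0.068 ]
knob px ((343.18231201171875, 222.8345184326172), (37.69500732421875, 2.3138670921325684), 67.7509765625) n 72 [0.6246 0.0343 0.1447]
bar mm ((623.7630004882812, 33.475067138671875), (35.06874084472656, 2.764443874359131), 28.146400451660156)
200 [(300, [0.646, -0.02, -0.001]), (303, [0.646, -0.016, -0.0]), (306,
[... 206 characters left out ...]
0.0]), (303, [0.654, -0.015, 0.0]), (306, [0.651, -0.01, 0.008]), (309, [0.625, -0.003, 0.09]), (375, [0.623, 0.078, 0.075]), (378, [0.645, 0.099, 0.0]), (381, [0.644, 0.103, -0.0]), (384, [0.643, 0.107, 0.002])]
215 [(300, [0.67, -0.019, -0.0]), (303, [0.67, -0.014, 0.0]), (306, [0.667, -0.009, 0.008]), (309, [0.636, -0.002, 0.094]), (375, [0.634, 0.079, 0.08]), (378, [0.634, 0.082, 0.081]), (381, [0.66, 0.106, -0.001]), (384, [0.659, 0.11, 0.002])]
wrist knob n 72 mean [0.6246 0.0343 0.1447] lo [0.608 0.026 0.137] hi [0.639 0.043 0.152]
wrist n 3016 nyaw 0.091 rect [0.1371 0.0882] ang 4.725574016571045 centre [0.6267 0.0377 0.0748] plane d at c [0.6459 0.0359 0.0833] [-0.405 -0.037  0.914]
```

Dish to spout is about 29 mm along x. I'll back off, part the fingers 40 mm as a cradle, and push the dish home.

Call:
arm_command(
  motion=[
    [40,40,-3,0,0],
    [40,75,-3,0,0],
    [40,98,-3,30,0],
    [40,98,-3,70,0],
    [40,98,-3,110,0],
  ],
)

```text
time: 6.55
position: [0.4972, 0.0007, 0.1438]
tool_rot: [-0.124, 3.137, -0.002]
ft_force: [0.5, -0.3, -0.4]
grip_width: 0.706
grip_force: 0.0
```

Call:
arm_command(
  motion=[
    [40,0,0,40,0],
    [40,0,0,80,0],
    [40,0,0,110,0],
    [40,0,0,128,0],
    [40,0,0,128,0],
  ],
)

```text
time: 6.97
position: [0.4961, 0.0012, 0.0152]
tool_rot: [0.125, -3.133, 0.0]
ft_force: [-0.2, -0.3, 0.2]
grip_width: 0.47
grip_force: 0.0
```

```bash
python3 - <<'E'
from bench import *
s=get_state(); print(s['position'],s['tool_rot'],s['grip_width'])
E
```

```text
[0.49605205 0.00124002 0.01523752] [ 1.25158795e-01 -3.13330729e+00  8.72003087e-05] 0.4695084774413019
```

Call:
arm_command(
  motion=[
    [40,0,0,-10,0],
    [40,-8,0,-10,0],
    [40,-14,0,-10,0],
    [40,-19,0,-10,0],
    [40,-24,0,-10,0],
  ],
)

```text
time: 7.38
position: [0.5228, 0.0031, 0.0264]
tool_rot: [0.125, -3.139, -0.0]
ft_force: [-1.9, 0.6, 2.1]
grip_width: 0.464
grip_force: 0.9
```

Call:
arm_command(
  motion=[
    [40,-5,0,0,0],
    [40,-10,0,0,0],
    [40,-15,0,0,0],
    [40,-20,0,0,0],
    [40,-25,0,0,0],
  ],
)

```text
time: 7.8
position: [0.5479, 0.0049, 0.0264]
tool_rot: [-0.125, 3.139, -0.0]
ft_force: [0.2, -1.1, -0.4]
grip_width: 0.46
grip_force: 0.4
```

Call:
arm_command(
  motion=[
    [40,-3,0,0,0],
    [40,-4,0,0,0],
    [40,-4,0,0,0],
    [40,6,0,0,0],
    [40,36,0,0,0],
  ],
)

```text
time: 8.22
position: [0.5144, 0.0027, 0.0273]
tool_rot: [-0.125, 3.134, 0.001]
ft_force: [0.8, -0.1, 1.0]
grip_width: 0.461
grip_force: 0.0
```

Call:
arm_command(
  motion=[
    [40,0,0,-40,0],
    [40,0,0,-80,0],
    [40,0,0,-120,0],
    [40,0,0,-160,-7],
    [40,0,0,-200,-14],
  ],
)

```text
time: 8.63
position: [0.5102, 0.0021, 0.2286]
tool_rot: [-0.515, 3.099, -0.001]
ft_force: [1.3, 0.2, 0.1]
grip_width: 0.462
grip_force: 0.0
```

Call:
arm_command(
  motion=[
    [40,-40,5,0,-6],
    [40,-80,10,-20,-6],
    [40,-100,12,-30,-6],
    [40,-100,12,-30,-6],
    [40,-100,12,-30,-6],
  ],
)

```text
time: 9.05
position: [0.6024, 0.0461, 0.2566]
tool_rot: [-0.67, 3.069, 0.0]
ft_force: [-0.3, -0.3, -1.1]
grip_width: 0.459
grip_force: 0.0
```

```bash
python3 - <<'E'
from disp import *
s=get_state(); print(s['position'],s['tool_rot'],s['joint_positions'].round(2))
im,d,P=grab('wrist','w3.png'); W=cloud(P,d); np.savez('w3.npz',im=im,W=W)
im,d,P=grab('side'); W=cloud(P,d)
cv2.imwrite('pics/s3.png',cv2.resize(im[120:290,200:420],None,fx=3,fy=3,interpolation=cv2.INTER_CUBIC)[:,:,::-1])
E
```

```text
[0.6023722  0.04606766 0.25657484] [-6.70226658e-01  3.06922340e+00  3.46832836e-04] [ 0.13  0.23 -0.29  1.53  0.07  1.39  1.83]
```

View pics/w3.png

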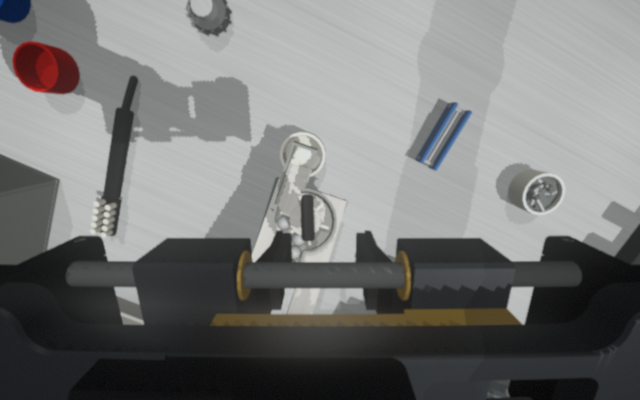

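The dish now sits under the hood, its rim centred near (302,153). The knob bar at (307,217) lies parallel to the finger plane.

```bash
python3 - <<'E'
from disp import *
from scipy.optimize import least_squares
D=np.load('w3.npz'); im,W=D['im'],D['W']; P=camera_params('wrist')
m=(im.min(2)>100)&(W[...,2]>.029)&(W[...,2]<.038)&(np.hypot(W[...,0]-.582,W[...,1]-.008)<.045)
p=W[m][:,:2]
f=least_squares(lambda a:np.maximum(np.hypot(p[:,0]-a[0],p[:,1]-a[1])-.030,0)+np.minimum(np.hypot(p[:,0]-a[0],p[:,1]-a[1])-.026,0),[.582,.008],loss='soft_l1',f_scale=.001); print(len(p),f.x)
# outer circle in the image: gray of dish vs. cast onto z=.034
print('rim px left/right/top on z=.034:',onplane(P,[(279,153),(326,153),(302,131)],.034).round(4))
g=im.max(2); m=(g<60); m[:192]=0;m[243:]=0;m[:,:296]=0;m[:,320:]=0
n,l,st,ce=cv2.connectedComponentsWithStats(m.astype(np.uint8)); i=1+st[1:,4].argmax(); v,u=np.nonzero(l==i)
r=cv2.minAreaRect(np.c_[u,v].astype(np.float32)); print('bar',r,st[i]); print('on z .144',onplane(P,[r[0]],.144).round(4), 'on .132',onplane(P,[r[0]],.132).round(4), W[l==i][:,2].max())
for b in cv2.boxPoints(r): print(b, onplane(P,[b],.144).round(4))
E
```

```text
349 [0.58241234 0.00674572]
rim px left/right/top on z=.034: [[ 0.5903 -0.0237  0.034 ]
 [ 0.565   0.0319  0.034 ]
 [ 0.5524 -0.0075  0.034 ]]
bar ((302.7930908203125, 224.51724243164062), (27.072826385498047, 1.660909652709961), 85.2363510131836) [302 211   3  28  45]
on z .144 [[0.6278 0.0346 0.144 ]] on .132 [[0.6322 0.0356 0.132 ]] 0.15265688740447764
[300.84137 211.09656] [[0.616  0.0274 0.144 ]]
[302.49652 210.95862] [[0.6152 0.0288 0.144 ]]
[304.7448  237.93793] [[0.64  0.042 0.144]]
[303.08966 238.07587] [[0.6408 0.0405 0.144 ]]
```

View pics/s3.png

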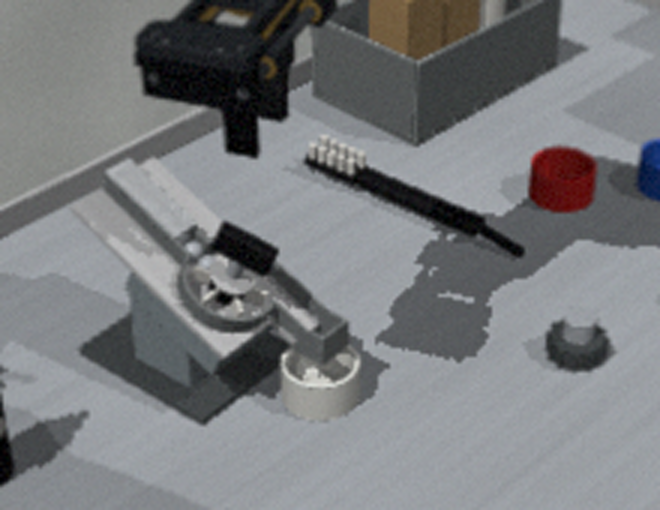

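```bash
python3 - <<'E'
from disp import *
D=np.load('w3.npz'); im,W=D['im'],D['W']; P=camera_params('wrist')
print(im.max(2)[217,292:324].tolist()); print(im.max(2)[190:246:2,309].tolist()); print(W[190:246:4,309].round(3).tolist())
E
```

```text
[164, 165, 164, 165, 164, 164, 163, 159, 141, 90, 57, 58, 64, 67, 68, 67, 66, 65, 65, 64, 66, 95, 147, 184, 198, 204, 206, 205, 205, 208, 208, 199]
[156, 113, 112, 65, 67, 66, 67, 66, 66, 66, 66, 65, 65, 65, 65, 65, 65, 64, 65, 64, 64, 64, 63, 63, 63, 109, 192, 189]
[[0.61, 0.031, 0.084], [0.617, 0.034, 0.071], [0.604, 0.031, 0.137], [0.608, 0.033, 0.139], [0.611, 0.035, 0.14], [0.615, 0.036, 0.141], [0.618, 0.038, 0.143], [0.621, 0.039, 0.145], [0.624, 0.041, 0.147], [0.627, 0.042, 0.147], [0.631, 0.044, 0.149], [0.634, 0.045, 0.15], [0.637, 0.047, 0.153], [0.66, 0.054, 0.107]]
```

Call:
arm_command(
  motion=[
    [40,-17,-16,0,0],
    [40,-17,-16,40,0],
    [40,-17,-16,80,0],
    [40,-17,-16,100,0],
    [40,-17,-16,100,0],
  ],
  newtons=5,
)

```text
time: 9.57
position: [0.6192, 0.0361, 0.15]
tool_rot: [0.664, -3.058, -0.002]
ft_force: [-0.4, 0.6, -0.8]
grip_width: 0.458
grip_force: 0.0
```

```bash
python3 - <<'E'
from disp import *
s=get_state(); print(s['position'],s['tool_rot'])
im,d,P=grab('side'); cv2.imwrite('pics/s4.png',cv2.resize(im[100:260,200:360],None,fx=3.5,fy=3.5,interpolation=cv2.INTER_CUBIC)[:,:,::-1])
E
```

```text
[0.61918266 0.03610852 0.14995709] [ 6.63587509e-01 -3.05827649e+00 -1.77594132e-03]
```

View pics/s4.png

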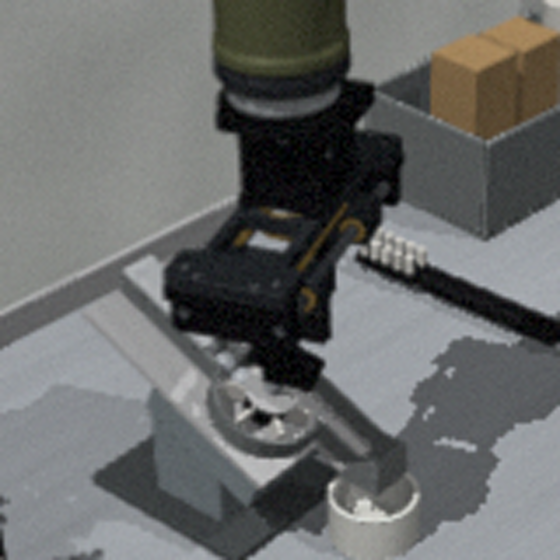

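Call:
arm_command(
  motion=[
    [40,0,0,0,0],
    [40,0,0,0,0],
  ],
)

```text
time: 9.78
position: [0.6256, 0.0376, 0.1592]
tool_rot: [-0.667, 3.066, -0.002]
ft_force: [0.3, -0.8, -0.2]
grip_width: 0.458
grip_force: 0.0
```

Call:
arm_command(
  motion=[
    [40,1,1.5,15,0],
    [40,1,1.5,28,0],
    [40,1,1.5,28,0],
    [40,1,1.5,28,0],
    [20,1,1.5,28,0],
  ],
)

```text
time: 10.2
position: [0.6235, 0.0388, 0.1294]
tool_rot: [-0.668, 3.069, -0.0]
ft_force: [0.6, -0.6, 0.1]
grip_width: 0.431
grip_force: 0.0
```

Call:
arm_command(
  motion=[
    [5,0,0,0,0],
    [5,0,0,0,0],
    [5,0,0,0,0],
    [5,0,0,0,0],
    [5,0,0,0,0],
  ],
)

```text
time: 10.62
position: [0.624, 0.0373, 0.129]
tool_rot: [-0.666, 3.068, -0.003]
ft_force: [2.2, -2.4, 0.6]
grip_width: 0.169
grip_force: 4.9
```

Call:
arm_command(
  motion=[
    [5,0,-1.5,0,0],
    [5,0,-1.5,0,6],
    [5,0,-1.5,0,12],
    [5,0,-1.5,0,18],
    [5,0,-1.5,0,18],
  ],
  newtons=20,
)

```text
time: 11.03
position: [0.6238, 0.0373, 0.1292]
tool_rot: [-0.179, 3.136, -0.002]
ft_force: [-0.8, -2.4, 2.3]
grip_width: 0.194
grip_force: 23.6
```

Call:
arm_command(
  motion=[
    [5,0,0,0,6],
    [5,0,0,0,12],
    [5,0,0,0,18],
    [5,0,0,0,24],
    [5,0,0,0,30],
  ],
)

```text
time: 11.45
position: [0.6227, 0.0378, 0.1293]
tool_rot: [-0.633, -3.076, 0.003]
ft_force: [-5.9, -1.4, 8.0]
grip_width: 0.316
grip_force: 53.1
```

Call:
arm_command(
  motion=[
    [5,0,0,0,6],
    [5,0,0,0,12],
    [5,0,0,0,16],
    [5,0,0,0,16],
    [5,0,0,0,16],
  ],
)

```text
time: 11.87
position: [0.6228, 0.039, 0.1293]
tool_rot: [-1.036, -2.966, 0.004]
ft_force: [-5.4, -1.4, 5.7]
grip_width: 0.369
grip_force: 88.3
```

```bash
python3 - <<'E'
from disp import *
s=get_state(); print(s['position'],s['tool_rot'],s['ft_force'],s['torque'],s['grip_width'])
im,d,P=grab('side'); a=im[130:260,240:340]; im,d,P=grab('scene'); b=im[190:320,285:385]
cv2.imwrite('pics/k1.png',cv2.resize(np.hstack([a,b]),None,fx=4,fy=4,interpolation=cv2.INTER_CUBIC)[:,:,::-1])
E
```

```text
[0.62280619 0.0389528  0.12932309] [-1.03629214 -2.96565608  0.00414717] [-5.41456837 -1.43338045  5.73424761] [-0.67607253  0.13132942  3.75905805] 0.3690014805251875
```

View pics/k1.png

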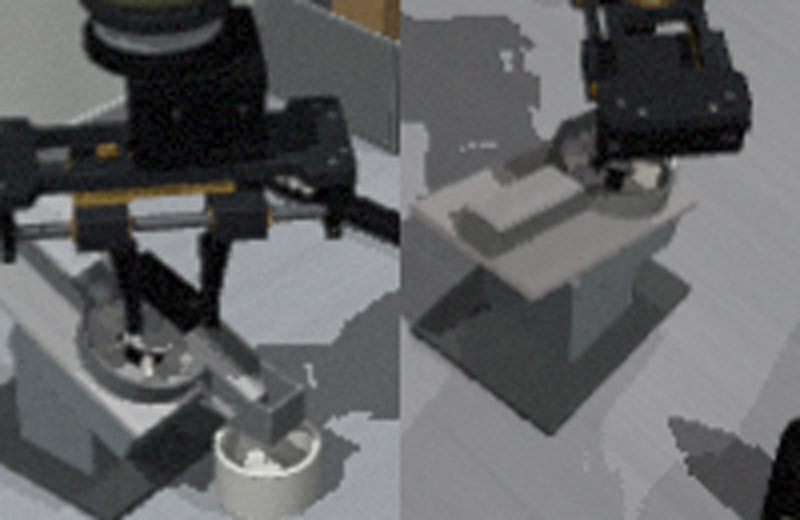

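Call:
arm_command(
  motion=[
    [5,0,0,0,0],
    [5,0,0,0,0],
    [5,0,0,0,0],
  ],
  newtons=5,
)

```text
time: 12.22
position: [0.623, 0.0394, 0.1286]
tool_rot: [-1.058, -2.956, -0.004]
ft_force: [-2.9, 4.2, 2.6]
grip_width: 0.502
grip_force: 5.3
```

```bash
python3 - <<'E'
from bench import *
s=get_state(); print({k:(v.round(3) if hasattr(v,'round') else v) for k,v in s.items()})
E
```

```text
{'time': 12.2167, 'joint_positions': array([-0.009,  0.342, -0.116,  1.646,  0.039,  1.157,  0.749]), 'qd': array([ 0.001,  0.003,  0.002,  0.001,  0.003, -0.002, -0.005]), 'joint_torque': array([  2.519, -46.165,   1.716, -28.854,   1.238,  -0.675,  -0.107]), 'position': array([0.623, 0.039, 0.129]), 'tool_rot': array([-1.058, -2.956, -0.004]), 'ft_force': array([-2.892,  4.223,  2.553]), 'torque': array([0.879, 0.6  , 0.147]), 'grip_force': 5.279072108842229, 'grip_width': 0.5020691162043319}
```

The fingers were forced apart while the knob barely turned. I'll let go, rise, and measure the bar and balls numerically. I have already viewed 11 pictures, one over the limit of 10, so I'll view no more.

Call:
arm_command(
  motion=[
    [70,0,0,0,0],
    [70,0,0,0,0],
    [70,0,0,-40,0],
    [70,0,0,-80,0],
    [70,0,0,-80,0],
  ],
)

```text
time: 12.63
position: [0.6284, 0.0363, 0.2171]
tool_rot: [1.059, 2.944, 0.007]
ft_force: [1.4, 1.2, 1.9]
grip_width: 0.765
grip_force: 0.0
```

Call:
arm_command(
  motion=[
    [70,0,0,-20,0],
    [70,0,0,-40,0],
    [70,0,0,-40,0],
    [70,0,0,-40,0],
  ],
)

```text
time: 12.97
position: [0.6249, 0.0363, 0.2495]
tool_rot: [1.062, 2.953, 0.001]
ft_force: [-0.8, 0.3, -1.2]
grip_width: 0.803
grip_force: 0.0
```

```bash
cat > bar.py <<'E'
from disp import *
def bar(show=True):
    s=get_state(); print('tcp',s['position'].round(4),s['tool_rot'].round(3),'w',round(s['grip_width'],3),'t',s['time'])
    for n in('wrist','side','scene'):
        im,d,P=grab(n); W=cloud(P,d)
        m=(im.max(2)<100)&(W[...,2]>.118)&(W[...,2]<.165)&(np.hypot(W[...,0]-.623,W[...,1]-.038)<.034)
        k,l,st,ce=cv2.connectedComponentsWithStats(m.astype(np.uint8))
        if k<2: print(n,'none'); continue
        p=W[l==1+st[1:,4].argmax()]
        c=p.mean(0); ev=np.linalg.svd(p-c,full_matrices=False)[2][0]; ev*=np.sign(ev[2]) or 1
        # deck angle (ccw from up-slope), yaw .082
        R=np.array([[np.cos(.082),np.sin(.082),0],[-np.sin(.082),np.cos(.082),0],[0,0,1]]); e=R@ev; a=np.radians(24)
        ux=e@[np.cos(a),0,np.sin(a)]; uy=e[1]
        beta=np.degrees(np.arctan2(uy,ux)); beta=(beta+90)%180-90
        print(n,len(p),c.round(4),'beta',beta.round(1),'zr',p[:,2].min().round(3),p[:,2].max().round(3))
        if n=='side':
            b=(im.min(2)>0)
            q=W[(np.hypot(W[...,0]-.582,W[...,1]-.0075)<.024)&(W[...,2]>.008)&(W[...,2]<.045)]
            if len(q): print(' in dish: n',len(q),'z pct',np.percentile(q[:,2],[10,50,90]).round(4))
E
python3 -c "
from bar import *
bar()"
```

```text
tcp [0.6249 0.0363 0.2495] [1.062e+00 2.953e+00 1.000e-03] w 0.803 t 12.9667
wrist 643 [0.6231 0.0401 0.1437] beta 20.4 zr 0.122 0.154
side 222 [0.6218 0.0436 0.1359] beta 21.4 zr 0.118 0.152
 in dish: n 22 z pct [0.0086 0.0107 0.0238]
scene 108 [0.6352 0.0451 0.1414] beta 18.1 zr 0.125 0.153
```

The knob is back at 0 and nothing was spilt. I'll use the closed fingers as a pusher on the bar's front end, where the force can be read directly, moving on an arc about the knob's axis.

Call:
arm_command(
  motion=[
    [0,-19,-26,0,-7],
    [0,-19,-26,0,-14],
    [0,-19,-26,0,-21],
    [0,-19,-26,0,-28],
    [0,-19,-26,0,-35],
  ],
  newtons=20,
)

```text
time: 13.53
position: [0.6213, 0.0048, 0.247]
tool_rot: [-0.113, -3.137, 0.0]
ft_force: [-0.2, 0.4, -0.4]
grip_width: 0.51
grip_force: 0.0
```

Call:
arm_command(
  motion=[
    [0,0,0,0,-7],
    [0,0,0,0,-14],
    [0,0,0,0,-21],
    [0,0,0,0,-28],
    [0,0,0,0,-31],
  ],
)

```text
time: 13.95
position: [0.6213, 0.005, 0.247]
tool_rot: [0.729, -3.054, -0.0]
ft_force: [1.1, 0.0, 0.1]
grip_width: 0.129
grip_force: 0.0
```

Call:
arm_command(
  motion=[
    [0,0,0,30,0],
    [0,0,0,60,0],
    [0,0,0,80,0],
    [0,0,0,80,0],
    [0,0,0,80,0],
  ],
)

```text
time: 14.37
position: [0.6206, 0.005, 0.1667]
tool_rot: [0.72, -3.054, -0.001]
ft_force: [0.3, 0.8, 0.0]
grip_width: 0.005
grip_force: 0.0
```

Call:
arm_command(
  motion=[
    [0,0,0,20,0],
    [0,0,0,35,0],
    [0,0,0,35,0],
    [0,0,3,35,0],
    [0,0,5,35,0],
  ],
)

```text
time: 14.78
position: [0.6207, 0.0101, 0.1356]
tool_rot: [-0.721, 3.055, -0.001]
ft_force: [0.7, 0.1, 0.1]
grip_width: 0.006
grip_force: 0.0
```

Call:
arm_command(
  motion=[
    [0,0,2,0,0],
    [0,0,3,0,0],
    [0,0,3,0,0],
  ],
)

```text
time: 15.03
position: [0.6187, 0.0131, 0.1347]
tool_rot: [-0.722, 3.056, -0.0]
ft_force: [-0.1, -0.0, 0.1]
grip_width: 0.007
grip_force: 0.0
```

Call:
arm_command(
  motion=[
    [0,0,1.5,0,0],
    [0,0,3,0,0],
    [0,0,3,0,0],
  ],
)

```text
time: 15.28
position: [0.6168, 0.0155, 0.1337]
tool_rot: [-0.722, 3.057, 0.0]
ft_force: [-0.7, 0.8, 0.6]
grip_width: 0.008
grip_force: 0.0
```

Call:
arm_command(
  motion=[
    [0,0,1.5,0,0],
    [0,0,3,0,0],
    [0,0,3,0,0],
  ],
)

```text
time: 15.53
position: [0.6163, 0.0162, 0.1337]
tool_rot: [-0.72, 3.057, -0.004]
ft_force: [3.0, -3.8, -0.7]
grip_width: 0.003
grip_force: 2.0
```

Call:
arm_command(
  motion=[
    [0,0.8,0.9,0,3],
    [0,1.6,1.8,0,6],
    [0,2.3,2.8,0,9],
    [0,3,3.7,0,12],
    [0,3,3.7,0,12],
  ],
)

```text
time: 15.95
position: [0.6134, 0.0164, 0.1339]
tool_rot: [-0.39, 3.113, -0.007]
ft_force: [6.2, -5.1, -2.1]
grip_width: 0.007
grip_force: 3.5
```

Call:
arm_command(
  motion=[
    [0,0.8,0.9,0,3],
    [0,1.6,1.8,0,6],
    [0,2.3,2.8,0,9],
    [0,3,3.7,0,12],
    [0,3,3.7,0,12],
  ],
)

```text
time: 16.37
position: [0.6104, 0.0163, 0.1341]
tool_rot: [-0.06, 3.134, -0.011]
ft_force: [7.9, -10.3, -3.8]
grip_width: 0.009
grip_force: 5.3
```

```bash
cat >> bar.py <<'E'
def geo():
    s=get_state(); a=s['tool_rot']; az=2*np.degrees(np.arctan2(a[1],a[0]))-90
    c=np.array([.624,.038]); d=(s['position'][:2]-c)*1000
    y=np.radians(az); t=np.array([np.cos(y),np.sin(y)]); u=np.array([-t[1],t[0]])
    f=s['ft_force']; print('yaz',round(az%360,1),'u',round(d@u,1),'t',round(d@t,1),'F u,t,z',round(f[:2]@u,1),round(f[:2]@t,1),round(f[2],1),'T',s['torque'].round(2),'z',s['position'][2].round(4))
E
python3 -c "
from bar import *
geo(); bar()"
```

```text
yaz 92.2 u 14.4 t -21.2 F u,t,z -7.5 -10.6 -3.8 T [-2.2  -1.9  -0.03] z 0.1341
tcp [0.6104 0.0163 0.1341] [-0.06   3.134 -0.011] w 0.009 t 16.3667
wrist 580 [0.5999 0.018  0.1402] beta -4.5 zr 0.119 0.161
side 320 [0.6105 0.033  0.1388] beta 52.1 zr 0.118 0.165
 in dish: n 27 z pct [0.0084 0.01   0.0212]
scene 219 [0.6274 0.0327 0.142 ] beta 46.3 zr 0.119 0.162
```

Call:
arm_command(
  motion=[
    [0,0.8,1.8,0,0],
    [0,1.6,3.6,0,0],
    [0,2.4,5.4,0,0],
    [0,2.4,5.4,0,0],
    [0,2.4,5.4,0,0],
  ],
)

```text
time: 16.93
position: [0.6098, 0.0171, 0.1342]
tool_rot: [-0.058, 3.131, -0.019]
ft_force: [13.2, -17.9, -7.6]
grip_width: 0.009
grip_force: 8.7
```

```bash
python3 -c "
from bar import *
geo()"
```

```text
yaz 92.1 u 15.0 t -20.4 F u,t,z -12.5 -18.4 -7.6 T [-3.7  -3.04 -0.04] z 0.1342
```

```bash
cat > cmp.py <<'E'
from disp import *
import sys
o=np.array([.6486,.0403]); yaw=.082; a=np.radians(24)
ex=np.array([np.cos(yaw),np.sin(yaw),0]); ey=np.array([-np.sin(yaw),np.cos(yaw),0]); ez=np.array([0,0,1.])
dx=np.cos(a)*ex+np.sin(a)*ez; dn=np.cos(a)*ez-np.sin(a)*ex; c0=np.array([*o,.084])
def look(im,W,tag):
    q=W-c0; X=q@dx*1000; Y=q@ey*1000; Z=q@dn*1000
    m=(W[...,2]>0)&(Z>42)&(Z<70)&(np.hypot(X,Y)<27)&(X>4)&(im.max(2)<110)
    print(tag,'far end: n',m.sum(),'X,Y mean',X[m].mean().round(1),Y[m].mean().round(1),'max r pt',[ (X[m][i].round(1),Y[m][i].round(1)) for i in np.argsort(np.hypot(X[m],Y[m]))[-3:]])
    # balls/bright things within wheel: hist of heights
if __name__=='__main__':
    for n in('side','scene'):
        D=np.load(n+'0.npz'); look(D['im'],D['W'],n+'0')
        im,d,P=grab(n); W=cloud(P,d); np.savez(n+'2.npz',im=im,W=W); look(im,W,n+' now')
E
python3 cmp.py
```

```text
side0 far end: n 73 X,Y mean 10.9 10.3 max r pt [(np.float64(16.6), np.float64(14.8)), (np.float64(17.3), np.float64(14.7)), (np.float64(16.4), np.float64(15.7))]
side now far end: n 13 X,Y mean 8.5 7.9 max r pt [(np.float64(13.7), np.float64(14.4)), (np.float64(15.0), np.float64(13.7)), (np.float64(16.7), np.float64(14.7))]
scene0 far end: n 70 X,Y mean 18.8 8.4 max r pt [(np.float64(26.2), np.float64(5.4)), (np.float64(25.9), np.float64(6.8)), (np.float64(23.1), np.float64(13.8))]
scene now far end: n 73 X,Y mean 19.1 7.7 max r pt [(np.float64(24.3), np.float64(9.2)), (np.float64(23.3), np.float64(11.6)), (np.float64(25.9), np.float64(4.3))]
```

```bash
python3 - <<'E'
from cmp import *
for f in('w2','w3'):
    D=np.load(f+'.npz'); im,W=D['im'],D['W']
    q=W-c0; X=q@dx*1000; Y=q@ey*1000; Z=q@dn*1000
    # grid height map in deck coordinates, 4 mm cells
    print(f); ok=(W[...,2]>.03)&(Z>-6)&(Z<72)
    for x in range(56,-44,-4):
        r=[]
        for y in range(44,-49,-4):
            s=ok&(abs(X-x)<2.2)&(abs(Y-y)<2.2); r.append('%3d'%np.median(Z[s]) if s.any() else '  .')
        print('%4d'%x,''.join(r))
E
```

```text
w2
  56   .  .  .  .  .  .  .  .  .  .  .  .  .  .  .  .  .  .  .  .  .  .  .  .
  52   .  .  .  .  .  .  .  .  .  .  .  .  .  .  .  .  .  .  .  .  .  .  .  .
  48   .  .  .  .  .  .  .  .  .  .  .  .  .  .  .  .  .  .  .  .  .  .  .  .
  44   0  0  0  0  0  0  0  0 15  0 12 13  1 14  1  0  0  0  0  0  0  0  0  .
  40   0  0  0  0  0  0  0  0 15 10 14 15 13 14  0  0  0  0  0  0  0  0  0  .
  36   0  0  0  0  0  0  0  1 16 12 15 16 14 12  1  0  0  0  0  0  0  0  0  .
  32   0  1  1  0  0  0  1 17 15  1 14 15 12 12 16 16  0  0  0  0  0  0  1  .
  28   0  0  0  1  0 16 15  1  0  0 11 12  1  0  0  0 16  1  0  0  0  0  0  .
  24   0  0  0  0 16 13  1  1  1  0 14 15 13  0  0  0  0 15  0  0  0  0  0  .
  20   0  0  0 16 15  0  0  8 64 65 65 16 14  9 15  0  0  0 16  0  0  0  0  .
  16   1  0  0 16  1  0  0  . 66 66 66 45 18 15  1  0 11 10  1 16  0  0  0  .
  12   1  0 15  5  0  0  0  . 65 66 66 64 23 23  0 11 14 14 11 15  0  0  0  .
   8   1  0 16  4  0  0  0 23 63 66 66 65 24 23 23 14 15 15 13  2 15  0  0  .
   4   0  1 15  1  0  0  0 22 24 65 66 66 56 23 23 22 14 14 11  0 15  0  0  .
   0 
[... 2105 characters left out ...]
 -8   0  0 17  1  0  0  0 23 23 23 66 66 66 62 23 23  0  0  0  0 16 16  0  .
 -12   0  0 17  6  0  0  0 23 23 23 66 66 66 65 23  0  0  0  0  0  0 15  0  .
 -16   0  0  9 14  0  0  0  0 23 23 23 66 66 66 58  0  0  0  0  0  0 15  0  .
 -20   0  0  0 17  4  0  0  0 15  1  . 64 66 66 16  0  0  0  0  0  0 15  1  .
 -24   0  0  1  2 16  2  0  1 15  0  1 64 66 65 15  0  0  0  0  0  0 16  0  .
 -28   0  0  0  0  8 16  6  0  0  0  1  .  .  .  0  0  1  0  0  0  0 16  0  .
 -32   1  0  0  1  0 16 16 14  2  0  0  0  .  2  8  0  0  0  0  0  0 15  0  .
 -36   0  0  0  1  0  0  1 16 16 14 12 15 15 15 17  1  0  0  0  0  0 15  0  .
 -40   0  0  1  0  1  0  1  0  0  0 16 17 16  0 15  1  0  0  0  0  1 15  1  .
```

The bar has hardly moved (about 2°) under roughly 0.4–0.5 N·m, so something is blocking it. I'll release, grip it again at the right angle, and compare small twists both ways.

Call:
arm_command(
  motion=[
    [0,-5,-12,0,0],
    [0,-7,-16,-20,0],
    [0,-7,-16,-60,-7],
    [40,-7,-16,-70,-14],
    [40,-7,-16,-70,-21],
  ],
  newtons=8,
)

```text
time: 17.45
position: [0.6145, 0.0133, 0.2081]
tool_rot: [-0.65, 3.067, 0.0]
ft_force: [-0.4, 0.3, 0.8]
grip_width: 0.089
grip_force: 0.0
```

Call:
arm_command(
  motion=[
    [40,0,0,0,-4],
    [40,0,0,0,-4],
    [40,0,0,0,-4],
    [40,0,0,0,-4],
  ],
)

```text
time: 17.78
position: [0.6121, 0.0126, 0.2032]
tool_rot: [0.746, -3.051, -0.001]
ft_force: [0.5, 0.1, -0.3]
grip_width: 0.374
grip_force: 0.0
```

```bash
python3 -c "
from bar import *
geo(); bar()"
```

```text
yaz 117.5 u 22.3 t -17.1 F u,t,z -0.5 -0.2 -0.3 T [ 0.13  0.05 -0.07] z 0.2032
tcp [0.6121 0.0126 0.2032] [ 7.460e-01 -3.051e+00 -1.000e-03] w 0.374 t 17.7833
wrist 697 [0.619  0.0334 0.1393] beta 17.2 zr 0.118 0.151
side 223 [0.6217 0.0435 0.136 ] beta 21.3 zr 0.118 0.153
 in dish: n 23 z pct [0.0084 0.0097 0.0233]
scene 108 [0.6353 0.0451 0.1415] beta 18.3 zr 0.124 0.153
```

Call:
arm_command(
  motion=[
    [40,-11,9,0,1],
    [40,-22,17,0,1],
    [40,-22,17,20,1],
    [40,-22,17,50,1],
    [40,-22,17,68,1],
  ],
)

```text
time: 18.35
position: [0.6235, 0.0389, 0.1333]
tool_rot: [0.724, -3.055, -0.001]
ft_force: [0.5, -0.4, -1.0]
grip_width: 0.46
grip_force: 0.0
```

Call:
arm_command(
  motion=[
    [40,0,0,0,0],
    [40,0,0,0,0],
    [10,0,0,0,0],
    [5,0,0,0,0],
    [5,0,0,0,0],
  ],
)

```text
time: 18.77
position: [0.6253, 0.0377, 0.1374]
tool_rot: [-0.721, 3.055, -0.001]
ft_force: [-0.3, -0.6, 0.2]
grip_width: 0.313
grip_force: 0.0
```

Call:
arm_command(
  motion=[
    [5,0,0,0,0],
    [5,0,0,0,0],
    [5,0,0,0,0],
  ],
)

```text
time: 19.02
position: [0.6244, 0.0378, 0.1365]
tool_rot: [-0.721, 3.056, 0.0]
ft_force: [-1.1, 2.2, 2.5]
grip_width: 0.167
grip_force: 8.0
```

```bash
python3 -c "
from bar import *
geo()"
```

```text
yaz 116.6 u -0.3 t -0.4 F u,t,z 0.0 2.4 2.5 T [ 0.28  0.11 -0.07] z 0.1365
```

Call:
arm_command(
  motion=[
    [5,0,0,0,-3],
    [5,0,0,0,-6],
    [5,0,0,0,-6],
  ],
)

```text
time: 19.27
position: [0.6247, 0.0378, 0.1364]
tool_rot: [-0.882, 3.014, -0.0]
ft_force: [-0.7, 0.3, 2.7]
grip_width: 0.177
grip_force: 8.5
```

```bash
python3 -c "
from bar import *
geo(); print(get_state()['grip_width'],get_state()['grip_force'])"
```

```text
yaz 122.6 u -0.5 t -0.6 F u,t,z 0.4 0.6 2.7 T [ 0.22 -0.04 -0.21] z 0.1364
0.17719411052913447 8.492985837458491
```

Call:
arm_command(
  motion=[
    [5,0,0,0,4],
    [5,0,0,0,8],
    [5,0,0,0,12],
    [5,0,0,0,12],
  ],
)

```text
time: 19.6
position: [0.6245, 0.038, 0.1363]
tool_rot: [-0.557, 3.09, 0.0]
ft_force: [-0.7, 1.6, 4.0]
grip_width: 0.167
grip_force: 8.1
```

```bash
python3 -c "
from bar import *
geo(); print(get_state()['grip_width'],get_state()['grip_force'])"
```

```text
yaz 110.4 u -0.5 t -0.1 F u,t,z 0.1 1.8 4.0 T [ 0.31 -0.06  0.21] z 0.1363
0.1671932027942401 8.06284476023393
```

Call:
arm_command(
  motion=[
    [5,0,0,0,2],
    [5,0,0,0,4],
    [5,0,0,0,6],
    [5,0,0,0,6],
  ],
  newtons=40,
)

```text
time: 19.93
position: [0.6248, 0.0382, 0.1364]
tool_rot: [-0.402, 3.113, -0.001]
ft_force: [-0.3, 1.2, 3.8]
grip_width: 0.155
grip_force: 39.8
```

```bash
cat > q.py <<'E'
from cmp import *
from bar import geo
geo(); s=get_state(); print(s['time'],s['grip_width'],s['grip_force'])
for n in('scene','side'):
    im,d,P=grab(n); W=cloud(P,d); look(im,W,n)
E
python3 q.py
```

```text
yaz 104.7 u -0.8 t -0.1 F u,t,z 0.0 1.3 3.8 T [ 0.04 -0.57  0.76] z 0.1364
19.9333 0.15473063279636803 39.779017148539424
scene far end: n 152 X,Y mean 15.7 4.3 max r pt [(np.float64(25.6), np.float64(6.6)), (np.float64(26.2), np.float64(4.8)), (np.float64(24.4), np.float64(11.3))]
side far end: n 3 X,Y mean 5.9 18.0 max r pt [(np.float64(6.3), np.float64(17.1)), (np.float64(6.8), np.float64(18.1)), (np.float64(4.6), np.float64(18.8))]
```

Call:
arm_command(
  motion=[
    [5,0,0,0,3],
    [5,0,0,0,6],
    [5,0,0,0,9],
    [5,0,0,0,9],
  ],
)

```text
time: 20.37
position: [0.6254, 0.0384, 0.1362]
tool_rot: [-0.156, 3.134, 0.0]
ft_force: [2.1, 2.7, 2.7]
grip_width: 0.173
grip_force: 44.9
```

```bash
python3 q.py
```

```text
yaz 95.7 u -1.4 t 0.3 F u,t,z -2.4 2.4 2.7 T [ 0.26 -1.17  1.16] z 0.1362
20.3667 0.17329149878802183 44.86365279648453
scene far end: n 153 X,Y mean 15.6 3.7 max r pt [(np.float64(24.0), np.float64(10.7)), (np.float64(23.4), np.float64(12.1)), (np.float64(26.6), np.float64(3.1))]
side far end: n 31 X,Y mean 9.8 13.0 max r pt [(np.float64(18.6), np.float64(12.2)), (np.float64(11.2), np.float64(19.9)), (np.float64(13.2), np.float64(20.2))]
```

Call:
arm_command(
  motion=[
    [5,0,0,0,-7],
    [5,0,0,0,-14],
    [5,0,0,0,-21],
    [5,0,0,0,-21],
  ],
)

```text
time: 20.8
position: [0.6244, 0.0372, 0.136]
tool_rot: [-0.723, 3.057, 0.001]
ft_force: [1.9, 3.8, 5.4]
grip_width: 0.154
grip_force: 40.0
```

```bash
python3 q.py|head -2
```

```text
yaz 116.6 u 0.0 t -0.9 F u,t,z -3.3 2.5 5.4 T [-0.07 -0.51 -0.44] z 0.136
20.8 0.15370125441667568 39.99582611199003
```

Call:
arm_command(
  motion=[
    [5,0,0,0,-3],
    [5,0,0,0,-6],
    [5,0,0,0,-6],
  ],
)

```text
time: 21.15
position: [0.6243, 0.037, 0.1361]
tool_rot: [-0.873, 3.017, 0.001]
ft_force: [1.5, 2.9, 4.8]
grip_width: 0.165
grip_force: 41.5
```

```bash
python3 q.py|head -2
```

```text
yaz 122.3 u 0.3 t -1.0 F u,t,z -2.8 1.6 4.8 T [-0.1  -0.46 -0.8 ] z 0.1361
21.15 0.16462225553955803 41.45792107839952
```

Call:
arm_command(
  motion=[
    [5,0,0,0,-3],
    [5,0,0,0,-6],
    [5,0,0,0,-6],
  ],
)

```text
time: 21.5
position: [0.6249, 0.0373, 0.136]
tool_rot: [-1.029, 2.966, 0.001]
ft_force: [4.2, 3.3, 4.0]
grip_width: 0.176
grip_force: 43.7
```

```bash
python3 q.py|head -2
```

```text
yaz 128.3 u -0.2 t -1.1 F u,t,z -5.3 0.1 4.0 T [ 0.14 -0.89 -1.  ] z 0.136
21.5 0.1760594370488754 43.73672948742751
```

The twists are symmetric and elastic, roughly 10 N·m/rad both ways. So the detent is much stiffer than stated and should give past half-way. I'll use the full grip and go up in steps, watching the moment.

Call:
arm_command(
  motion=[
    [5,0,0,0,7],
    [5,0,0,0,14],
    [5,0,0,0,14],
  ],
  newtons=60,
)

```text
time: 21.85
position: [0.6245, 0.0375, 0.1361]
tool_rot: [-0.662, 3.07, -0.001]
ft_force: [1.7, 2.1, 4.6]
grip_width: 0.148
grip_force: 60.0
```

Call:
arm_command(
  motion=[
    [5,0,0,0,5],
    [5,0,0,0,10],
    [5,0,0,0,15],
    [5,0,0,0,20],
    [5,0,0,0,20],
  ],
)

```text
time: 22.27
position: [0.6247, 0.0382, 0.1361]
tool_rot: [-0.132, 3.137, -0.002]
ft_force: [2.7, 2.0, 3.7]
grip_width: 0.169
grip_force: 68.4
```

```bash
python3 q.py|head -3
```

```text
yaz 94.8 u -0.7 t 0.1 F u,t,z -2.9 1.8 3.7 T [ 0.02 -1.36  1.7 ] z 0.1361
22.2667 0.16949685285742933 68.4171487740241
scene far end: n 155 X,Y mean 15.6 3.7 max r pt [(np.float64(25.5), np.float64(8.3)), (np.float64(25.8), np.float64(7.6)), (np.float64(24.1), np.float64(12.0))]
```

Call:
arm_command(
  motion=[
    [5,0,0,0,4],
    [5,0,0,0,8],
    [5,0,0,0,12],
    [5,0,0,0,16],
    [5,0,0,0,16],
  ],
)

```text
time: 22.78
position: [0.6265, 0.0389, 0.1359]
tool_rot: [0.302, 3.121, 0.001]
ft_force: [8.6, 4.3, -0.0]
grip_width: 0.213
grip_force: 78.2
```

```bash
python3 q.py|head -3
```

```text
yaz 78.9 u -2.3 t 1.4 F u,t,z -7.6 5.9 -0.0 T [ 0.24 -2.46  2.14] z 0.1359
22.7833 0.2131675470230337 78.22593987453729
scene far end: n 122 X,Y mean 16.4 5.4 max r pt [(np.float64(24.6), np.float64(9.3)), (np.float64(26.2), np.float64(6.1)), (np.float64(17.1), np.float64(20.7))]
```

```bash
cat > ang.py <<'E'
from cmp import *
def ang(W,tag):
    q=W-c0; X=q@dx*1000+2; Y=q@ey*1000-1; Z=q@dn*1000
    m=(W[...,2]>0)&(Z>62)&(Z<68.5)&(np.hypot(X,Y)>13)&(np.hypot(X,Y)<24)&(X>0)
    th=np.degrees(np.arctan2(Y[m],X[m])); h=np.histogram(th,bins=np.arange(-60,85,10))[0]
    print(tag,m.sum(),'median',np.median(th).round(1),h)
if __name__=='__main__':
    D=np.load('scene0.npz'); ang(D['W'],'0'); D=np.load('scene2.npz'); ang(D['W'],'poke')
    W=0
    for i in range(2):
        im,d,P=grab('scene'); ang(cloud(P,d),'now')
E
python3 ang.py
```

```text
0 14 median 17.4 [0 0 0 0 0 2 2 4 4 2 0 0 0 0]
poke 15 median 14.8 [0 0 0 0 0 2 2 3 4 2 0 0 0 0]
now 6 median -36.3 [1 1 2 0 0 0 0 0 1 0 0 0 1 0]
now 7 median -38.0 [1 2 2 0 0 0 0 1 0 0 0 1 0 0]
```

Call:
arm_command(
  motion=[
    [5,0,0,0,4],
    [5,0,0,0,8],
    [5,0,0,0,12],
    [5,0,0,0,12],
    [5,0,0,0,12],
  ],
)

```text
time: 23.4
position: [0.6268, 0.0392, 0.1361]
tool_rot: [0.612, 3.074, -0.0]
ft_force: [6.8, 1.9, 0.6]
grip_width: 0.233
grip_force: 126.7
```

```bash
python3 - <<'E'
from bar import geo
from h import *
geo(); s=get_state(); print(s['grip_width'],s['grip_force'])
# bar colour/edges in wrist camera: dark, between the fingers
im,d,P=grab('wrist'); W=cloud(P,d); np.savez('w4.npz',im=im,W=W)
for v in range(170,270,4): print(v,' '.join('%3d'%x for x in im.max(2)[v,270:370:4]))
E
```

```text
yaz 67.5 u -2.1 t 2.2 F u,t,z -5.5 4.4 0.6 T [ 0.31 -2.89  4.08] z 0.1361
0.23258367603700003 126.69562192226294
170 214 153 106 102 203 158 157 162 212 148 170 171 173 185 186 185 186 186 183 183 186 184 185 184 182
174 215 204 145  99 122 156 156 160 202 153 173 171 169 174 187 186 182 185 185 185 186 183 183 183 113
178 214 214 165 113  98 151 151 138 198 158 169 171 172 168 183 185 184 185 184 182 184 181 140 175 109
182 205 212 209 151  98 115 138 138 201 171 157 135 163 169 176 185 183 184 184 175 136 185 205 202 134
186 156 206 211 162 114 142 137 132 199 115 112 113 164 169 168 184 182 183 166 170 201 200 202 204 198
190 200 210 170 154 147  99 156 205 139 111 113 111 118 154 139 177 144 170 200 200 201 200 200 205 201
194 190 186 155 156 153 105 147 194 111 111 112 111 111 113 103 165 202 204 200 201 200 202 199 203 204
198 202 203 161 156 153 145 100 152 111 110 111 112 102 125 184 174 184 193 195 199 200 201 201 200 205
202 204 203 198 153 152 153 100 123 109 112 105 125 154 153 146 122 130 142 145 155 161 191 201 200 203
206 201 201 197 154 156 155 139  90  99 125 153 138
[... 912 characters left out ...]
  35  40  42  45  46  46  45  38  38  68 112 116  43  43  42  40  93 117 169
246  44  43  43  97 119  35  36  37  40  41  39  38  39  40  36  38  69 108  40  41  40  37  53 143 117
250  41  43  58  62  38  32  34  38  37  37  37  37  38  37  36  35  43  86  36  39  40  37  36  70 108
254  42  93 117  43  33  33  34  36  34  34  34  34  36  39  36  34  33  91  37  36  39  37  36  36  80
258  40 144 117  61  31  31  34  34  33  39  41  33  38  37  38  34  33  35  36  37  35  35  35  34  81
262  39 154 101  46  43  44  48  47  47  49  60  47  47  48  48  48  46  47  49  49  48  44  45  46  58
266  42 163  79  74  73  83  83  83  83  82  83  83  82  83  83  83  83  83  83  83  78  64  63  64  64
```

```bash
python3 - <<'E'
from cmp import *
for f in('w3','w4'):
    D=np.load(f+'.npz'); im,W=D['im'],D['W']
    q=W-c0; X=q@dx*1000+2; Y=q@ey*1000-1; Z=q@dn*1000
    m=(W[...,2]>0)&(Z>62)&(Z<69)&(np.hypot(X,Y)<28); p=np.c_[X[m],Y[m]]
    r=cv2.minAreaRect(p.astype(np.float32)); e=np.linalg.svd(p-p.mean(0),full_matrices=False)[2][0]
    print(f,m.sum(),r,'dir',np.degrees(np.arctan2(e[1],e[0])))
    for x in range(28,-30,-4):
        print('%4d'%x,''.join('%3d'%np.median(Z[s]) if (s:=(W[...,2]>.03)&(Z>-6)&(abs(X-x)<2.2)&(abs(Y-y)<2.2)).any() else '  .' for y in range(40,-45,-4)))
E
```

```text
w3 559 ((1.2118167877197266, -0.7666034698486328), (45.275634765625, 11.895785331726074), 19.431867599487305) dir 20.55129474346868
  28 265264264264264260257257256255253251 10171176175174  0  0  0  0  0
  24 266266266266266262256255253 16 16 15 12166167167166 16  0  0  0  0
  20 268268267266264260  0 64 66 66 57 15 11 15  0  1  0  1 15  0  0  0
  16 269268264259256253  . 65 66 66 64 22 22  1  0 13 13 11 16  0  0  0
  12 263259255252249  1  1  . 65 66 66 33 23 23 12 15 16 14  2 16  0  0
   8 255253172173  1  0 22 23 65 66 66 62 23 23 23 15 15 14  1 16  0  0
   4   0 16  3  0  1  0 23 23 65 66 66 65 23 23 23 13 13 11  0 15  0  0
   0   0 16  1 15 15 15 23 23  . 66 66 66 37 23 23 15 14 14  0 16 13  0
  -4   0 17  5  0  1  1 24 23 23 66 66 66 63 23 23  0  0  0  0 16 16  1
  -8   0 17  5  0  0  0 23 23 23  . 66 66 65 24 23  0  0  0  0  0 15  1
 -12   0  0 11  0  0  0  0 23 23 23 66 66 66 58  0  0  0  0  0  0 12  1
 -16   0  1 16  6  0  0  0  0 16 23 65 66 66 64  0  0  0  0  0  0  9  1
 -20   0  0  1 15  1  0  0 15  0  0 64 65 65 16  1  0  0  0  0  0 11  8
 -24   0  1  1 16 13  1  0 15  0
[... 625 characters left out ...]
0132133134134133139141147154160163168170172172  .  .
   4   0121125122  0 63131134135136140143143143149156161165169168164164
   0   0 16  0  0  0 52 56 61134136144144144145145145150159162165165165
  -4   0 15  1  0  0  1 48 48 23137144146146146146146146146158160163166
  -8   0  0 15  0  0  0  0 23 23128136141146147148148148142141  .159164
 -12   0  0 16  0  0  0  1 15 23 57129133137143148149149143143143143167
 -16   0  0 16  1  0  1 15  1  0 54 66 66132135140144149143144145145167
 -20   0  0  1 16  1  1  1  0  0 49 65 65 65 54134136  .  .142143145164
 -24   0  0  0  1 16  0  0  0  0  0  0  0  .  .  .  .  1  0  0  0143145
 -28   0  0  0  0  1 16  3  0  0  0  0  0  0 13 14  .  0  0  0  0  8 16
```

Call:
arm_command(
  motion=[
    [5,0,0,0,4],
    [5,0,0,0,8],
    [5,0,0,0,12],
    [5,0,0,0,12],
    [5,0,0,0,12],
  ],
)

```text
time: 23.87
position: [0.6252, 0.0401, 0.1355]
tool_rot: [0.953, 2.993, 0.008]
ft_force: [5.2, 4.8, 1.2]
grip_width: 0.181
grip_force: 57.6
```

```bash
cat > wv.py <<'E'
from cmp import *
from bar import geo
geo(); s=get_state(); print(s['time'],s['grip_width'],s['grip_force'],s['joint_torque'].round(1))
im,d,P=grab('wrist'); W=cloud(P,d)
q=W-c0; X=q@dx*1000+2; Y=q@ey*1000-1; Z=q@dn*1000
for x in range(28,-30,-4):
    print('%4d'%x,''.join('%3d'%np.median(Z[s]) if (s:=(W[...,2]>.03)&(Z<70)&(Z>-6)&(abs(X-x)<2.2)&(abs(Y-y)<2.2)).any() else '  .' for y in range(40,-45,-4)))
im,d,P=grab('side'); W=cloud(P,d)
m=(np.hypot(W[...,0]-.582,W[...,1]-.0075)<.022)&(W[...,2]>.004)&(W[...,2]<.045); print('dish z',np.sort(W[m][:,2])[::3].round(3))
E
python3 wv.py
```

```text
yaz 54.7 u 0.2 t 2.4 F u,t,z -1.5 6.9 1.2 T [ 2.02 -2.1   0.04] z 0.1355
23.8667 0.18096806769983678 57.62525872327387 [  2.8 -45.9   2.7 -25.    2.    3.1  -0.1]
  28   .  .  .  .  .  .  .  .  .  .  .  .  .  .  . 15 15 16  0  0  0  0
  24   0  .  .  .  .  .  .  .  .  .  .  . 57  .  .  .  9  .  .  .  0  0
  20   0  0  .  .  .  .  .  .  .  .  . 62 64 66 64  .  .  .  .  .  .  0
  16   0  0  8  .  .  .  .  .  .  .  . 65 66 66 66  .  .  .  .  .  .  0
  12   0  0 16  0  0 69  . 24  .  .  .  . 67 66 65  .  .  .  . 16  .  1
   8   0  9 15  0  0 67 66 23 65 51  .  .  .  .  .  .  .  .  .  .  .  .
   4   0 15  1  0  0 57 60 65 56 58 66  .  .  .  .  .  .  .  .  .  .  .
   0   0 15  1  1 11 16 50 58 57 65 66 66  .  .  .  .  .  .  .  .  .  .
  -4   0 12  1  1  1  8 45 51 64 66 66 66  .  .  .  .  .  .  .  .  .  .
  -8   0  1 16  0  0  0  1 54 66 66 66 68  .  .  .  .  .  .  .  .  .  .
 -12   0  0 16  0  0  0 52 65 66 66 63 66  .  .  .  .  .  .  .  .  .  .
 -16   0  0 15  1  0  0 22 65 66 65 55 60  .  .  .  .  .  .  .  .  .  .
 -20   0  0  0 16  0  0  0  3 16  . 55 54  .  .  .  . 16 16 15  .  .  .
 -24   0  0  0  0 16  0  0  8 15  0  0  .  .  .  0  . 15 16 15  .  .  .
 -28   0  0  0  0  1 16  6  0  0  0  0  0  .  6  1 11 13 14  .  .  .  .
dish z [0.004 0.005 0.005 0.005 0.006 0.006 0.006 0.006 0.006 0.007 0.007 0.008
 0.008 0.009 0.01  0.01 ]
```

The knob snapped through. The moment is now about 0, the bar lies near click 1, and a ball is in the chute. I'll let go and wait for it.

Call:
arm_command(
  motion=[
    [40,0,0,0,0],
    [40,0,0,0,0],
    [40,0,0,0,0],
    [40,0,0,0,0],
    [40,0,0,0,0],
  ],
)

```text
time: 24.38
position: [0.6224, 0.036, 0.1341]
tool_rot: [-0.957, -2.988, 0.004]
ft_force: [-0.3, 0.3, 0.3]
grip_width: 0.428
grip_force: 0.0
```

```bash
python3 wv.py
```

```text
yaz 54.5 u 0.1 t -2.6 F u,t,z 0.4 0.0 0.3 T [ 0.03 -0.03  0.02] z 0.1341
24.3833 0.42816990594904947 0.0 [ -0.1 -48.   -0.6 -29.4  -0.    0.1   0. ]
  28   .  .  .  .  .  0  .  .  .  .  .  .  .  9  0  8 14 16  1  0  0  0
  24   0  .  .  .  0  0  .  .  .  .  .  .  . 15 15  0  3 16  .  .  0  0
  20   0  0  .  0  0  0  0  .  .  .  .  . 60 65 65  .  .  .  .  .  .  0
  16   0  0 13  1  0  0  0  .  .  .  . 63 65 66 66 65  .  .  .  .  .  0
  12   0  0 16  0 64  1 63 62 47  . 23  . 66 66 66 64  .  .  . 16  .  0
   8   0  9  1  0 56 61 64 54 45 24 23 22  . 65 65  .  .  .  . 16  .  0
   4   0 15  1  0 46 52 57 47 41 50 33  .  .  .  .  .  .  .  .  .  .  .
   0   0 15  0  3 16 45 48 41 54 65 66 66  .  .  .  .  .  .  .  .  .  .
  -4   0 15  1  0  0  0  1 52 65 66 66 65  .  .  .  .  .  0  .  .  .  .
  -8   0  1 16  0  0  0 46 60 66 66 66  .  .  .  .  .  0  0  0  .  .  .
 -12   0  0 16  0  0  0 58 66 66 65 64  .  .  . 66 57  0  0  0  0  0  .
 -16   0  0 16  1  0  0  1 64 66 64  .  .  . 66 62  1  0  0  0  0  0  .
 -20   0  0  0 16  0  0  0 13 65  .  .  .  . 62 56  0  0  0  0  0  0  .
 -24   0  0  0  1 16  0  1 14  1  0  .  .  . 55 64  0  0  0  0  0  0  .
 -28   0  0  0  0  1 16  2  0  0  0  0  0  0  1 56  0  0  0  0  0  .  .
dish z [0.004 0.005 0.005 0.005 0.005 0.006 0.006 0.006 0.007 0.007 0.007 0.008
 0.008 0.009 0.01  0.019 0.02  0.021 0.022]
```

Ball 0 is in the dish: the new points at z = 0.022 fit a ball top on the floor. Now click 2, re-centred.

Call:
arm_command(
  motion=[
    [40,0,3.5,4,0],
    [40,0,3.5,4,0],
    [5,0,3.5,4,0],
    [5,0,3.5,4,0],
    [5,0,3.5,4,0],
  ],
  newtons=10,
)

```text
time: 24.9
position: [0.6262, 0.0403, 0.1316]
tool_rot: [0.956, 2.993, -0.0]
ft_force: [0.2, 0.5, -1.3]
grip_width: 0.311
grip_force: 0.0
```

Call:
arm_command(
  motion=[
    [5,0,0,0,0],
    [5,0,0,0,0],
  ],
)

```text
time: 25.07
position: [0.626, 0.04, 0.1317]
tool_rot: [-0.956, -2.992, 0.001]
ft_force: [-0.8, 0.4, 0.7]
grip_width: 0.202
grip_force: 9.4
```

```bash
python3 -c "
from bar import *
geo(); s=get_state(); print(s['grip_width'],s['grip_force'],s['joint_positions'][6])"
```

```text
yaz 54.5 u -0.4 t 2.8 F u,t,z 0.9 -0.1 0.7 T [0.19 0.05 0.03] z 0.1317
0.20167362656699492 9.435103755886303 0.8252822109076258
```

Call:
arm_command(
  motion=[
    [5,0,0,0,0],
    [5,0,0,0,5],
    [5,0,0,0,10],
    [5,0,0,0,15],
    [5,0,0,0,15],
  ],
  newtons=60,
)

```text
time: 25.48
position: [0.6272, 0.0399, 0.1321]
tool_rot: [1.337, 2.84, 0.001]
ft_force: [0.7, -3.8, -0.1]
grip_width: 0.197
grip_force: 66.1
```

```bash
python3 wv.py
```

```text
yaz 39.6 u -0.6 t 3.6 F u,t,z -3.4 -1.8 -0.1 T [ 0.48 -0.83  1.32] z 0.1321
25.4833 0.1970397520026436 66.06460775015876 [ -0.7 -47.5  -0.3 -28.2  -0.7   1.   -2.2]
  28   0  0  0  0  .  .  .  .  .  .  .  .  .  .  .  .  .  .  .  .  0  0
  24   0  0  0  9  8  .  .  .  .  .  .  .  .  .  .  .  . 16 16  0  0  0
  20   0  0  5 16  0  0  .  .  .  .  .  . 59 62 64  .  . 16 16  .  0  0
  16   0  0 15  1  0 63 67 22 23  .  .  . 65 66 66 65  .  .  .  .  .  .
  12   0  1 16  0  0 54 61 23 24 56  .  . 66 66 66 65  .  .  .  .  .  .
   8   0  8 16  0  0  1 52 23 55 50 46  .  . 66 65  .  .  .  .  .  .  .
   4   0  9 16  2 10 15 38 49 48 56 65  .  .  .  .  .  .  .  .  .  .  .
   0   0 12  9  0  1 14 23 44 58 66 66 66  .  .  .  .  .  .  .  .  .  .
  -4   0 11 16  0  0  0 22 54 65 66 66 66  .  .  .  .  .  .  .  .  .  .
  -8   0  2 16  0  0  0 55 52 66 66 67  .  .  .  .  .  .  .  .  .  .  .
 -12   0  0 16  0  0  0 58 23 66 66 65  .  .  .  .  .  .  .  .  .  .  .
 -16   0  0 14 15  0  0  1 15 65 65 59  .  .  .  .  .  .  .  .  .  .  .
 -20   0  0  0 16  0  0  5 15 14  . 52  .  .  .  .  .  .  .  .  .  .  .
 -24   0  0  0  1 16  0  0 14  0  0 47  .  .  .  .  .  .  .  .  .  .  .
 -28   0  0  0  0  0 16  5  0  0  0  0  0  .  .  .  .  .  .  .  .  .  .
dish z [0.004 0.004 0.005 0.006 0.006 0.006 0.007 0.007 0.007 0.008 0.008 0.009
 0.01  0.011 0.019 0.02  0.021 0.023 0.025]
```

Call:
arm_command(
  motion=[
    [5,0,0,0,5],
    [5,0,0,0,10],
    [5,0,0,0,15],
    [5,0,0,0,20],
    [5,0,0,0,20],
  ],
)

```text
time: 26.0
position: [0.6282, 0.0384, 0.1325]
tool_rot: [1.805, 2.564, -0.0]
ft_force: [4.2, -6.3, -0.0]
grip_width: 0.248
grip_force: 86.9
```

Call:
arm_command(
  motion=[
    [5,0,0,0,4],
    [5,0,0,0,8],
    [5,0,0,0,12],
    [5,0,0,0,12],
  ],
)

```text
time: 26.33
position: [0.6258, 0.0407, 0.1317]
tool_rot: [2.063, 2.369, -0.002]
ft_force: [-0.8, -1.7, 0.9]
grip_width: 0.303
grip_force: 84.2
```

```bash
python3 wv.py|head -2
```

```text
yaz 7.9 u 2.4 t 2.2 F u,t,z -1.6 -1.0 0.9 T [-0.01 -0.04  2.6 ] z 0.1317
26.3333 0.3031828202758292 84.21677445869136 [  1.2 -46.8   2.2 -28.8  -1.4  -0.1  -3.3]
```

Call:
arm_command(
  motion=[
    [5,0,0,0,4],
    [5,0,0,0,8],
    [5,0,0,0,8],
  ],
)

```text
time: 26.68
position: [0.6257, 0.0414, 0.1317]
tool_rot: [2.22, 2.223, -0.002]
ft_force: [-1.1, -3.3, 2.3]
grip_width: 0.321
grip_force: 122.9
```

```bash
python3 wv.py
```

```text
yaz 0.1 u 3.4 t 1.7 F u,t,z -3.3 -1.1 2.3 T [0.48 0.42 4.67] z 0.1317
26.6833 0.3205964126132311 122.93733095919379 [  3.  -46.4   4.2 -28.7  -1.9  -0.5  -5.4]
  28   0  1  0  1  9 16 16 61 11  9 10  0  .  .  .  .  .  .  .  .  .  .
  24   0  0  0 10 16  .  0 54 54 14 15 16 15  .  .  .  .  .  .  .  .  .
  20   0  0  7 16 16  0  0 46 50 15 15 15 15 61  9  .  .  .  .  .  .  .
  16   0  0 12 16  0  0  0 35 40 15 23 14 65 63 65 66  .  .  .  .  .  .
  12   0  4 16  .  0  0  0 23 23 11 43 44 66 66 66 66  .  .  .  .  .  .
   8   0  9 16 10 11  6  9 10 23 48 46 43 66 66 66 66  .  .  .  .  .  .
   4   0 10 16  0  0 15 22 23 51 47 38 34 23 66 65  .  .  .  .  .  .  .
   0   0 10 16  0  0  0 23 52 57 30  .  . 23 23  .  .  .  .  .  .  .  .
  -4   0 11 16  0  0 47 54 54 66 24 24  .  .  .  .  .  .  .  .  .  .  .
  -8   0  3 16  0  0 53 65 24 65 24 24  .  .  .  .  .  .  .  .  .  .  .
 -12   0  1 16  1  0  1 14 15 23 23  .  .  .  .  .  .  .  .  .  .  .  .
 -16   0  0 15 16  0  4 14 58  .  .  .  .  .  .  .  .  .  .  .  .  .  .
 -20   0  1  0 16  1  2 56 53  .  0  .  .  .  .  .  .  .  .  .  .  .  .
 -24   0  0  0  0 16  1 49 51  0  0  1  .  .  .  .  .  .  .  .  .  .  .
 -28   0  0  0  0 16 15  7  1  0  0  0  .  .  .  .  .  .  .  .  .  .  .
dish z [0.004 0.005 0.005 0.006 0.006 0.006 0.007 0.007 0.007 0.008 0.008 0.009
 0.009 0.01  0.018 0.02  0.02  0.021 0.021]
```

Call:
arm_command(
  motion=[
    [5,0,0,0,3],
    [5,0,0,0,6],
    [5,0,0,0,6],
    [5,0,0,0,6],
  ],
)

```text
time: 27.12
position: [0.6256, 0.0418, 0.1317]
tool_rot: [-2.333, -2.103, 0.001]
ft_force: [-2.0, -1.7, 4.2]
grip_width: 0.323
grip_force: 153.7
```

```bash
python3 wv.py|egrep 'yaz|^2|dish'
```

```text
yaz 354.1 u 4.0 t 1.2 F u,t,z -1.9 -1.9 4.2 T [1.27 1.03 6.25] z 0.1317
27.1167 0.3227638577376429 153.65410130378223 [  5.2 -45.6   6.6 -28.7  -1.5  -1.2  -6.3]
dish z [0.004 0.005 0.006 0.006 0.006 0.007 0.007 0.007 0.008 0.008 0.009 0.009
```

Call:
arm_command(
  motion=[
    [5,0,0,0,3],
    [5,0,0,0,6],
    [5,0,0,0,6],
  ],
)

```text
time: 27.47
position: [0.6279, 0.0412, 0.1337]
tool_rot: [-2.462, -1.95, -0.01]
ft_force: [-4.0, 5.9, 5.3]
grip_width: 0.212
grip_force: 59.9
```

```bash
python3 wv.py
```

```text
yaz 346.8 u 4.0 t 3.1 F u,t,z 4.8 -5.3 5.3 T [ 1.76 -0.52  0.97] z 0.1337
27.4667 0.2123672722731564 59.943445167155005 [  0.7 -42.    2.5 -27.2   0.4  -0.1  -1.6]
  28   0  0  0  1 10 16 14 12 63 13 15 15 13  0  0  .  .  .  .  .  .  .
  24   0  0  0 10 16  . 11 14 57 14 16 15 14  4  0  .  .  .  .  .  .  .
  20   0  0  7 16  .  0  1  1 50 22 15 22  9  8  .  .  .  .  .  .  .  .
  16   0  0 12 16  1  0  0  0 36 23 20 23 11 23  .  .  .  .  .  .  .  .
  12   0  5 16  .  0 52 53 45 23 23 23 23 23 23 13 14  .  .  .  .  .  .
   8   0  8 16  0  0 56 64 46 54 51 48 46 45  .  . 14  .  .  .  .  .  .
   4   0 10 16  8 14 51 16 23 66 26 37 45 45 66 64 62 61  .  .  .  .  .
   0   0 10 16  8 16 56 24 66 66 24  .  .  . 66 66 66 65  .  .  .  .  .
  -4   0  9 16  1  0  . 64 60  .  .  .  .  . 66 66 66 66  .  .  .  .  .
  -8   0  1 16  0  0  0 56  0  0  .  .  .  . 66 66 66  .  .  .  .  .  .
 -12   0  1 16  0  0  0 48  0  0  .  .  .  .  .  .  .  .  .  .  .  .  .
 -16   0  0 16  5  0  0  0  6  0  .  .  .  .  .  .  .  .  .  .  .  .  .
 -20   0  0  1 16  1  0  5 12 15  .  .  .  .  .  .  .  .  .  .  .  .  .
 -24   0  0  0  2 16  2  1 15  .  .  .  .  .  .  .  .  .  .  .  .  .  .
 -28   0  0  0  0 16 13  8  5  .  1  .  .  .  .  .  .  .  .  .  .  .  .
dish z [0.005 0.005 0.005 0.006 0.006 0.006 0.007 0.007 0.008 0.008 0.008 0.008
 0.01  0.011 0.019 0.02  0.021 0.021]
```

Call:
arm_command(
  motion=[
    [45,0,0,0,-4],
    [45,0,0,0,-9],
    [45,0,0,0,-9],
    [45,0,0,0,-9],
    [45,0,0,0,-9],
  ],
)

```text
time: 27.98
position: [0.6262, 0.0387, 0.1311]
tool_rot: [-2.297, -2.143, -0.0]
ft_force: [-0.0, 1.1, 0.7]
grip_width: 0.477
grip_force: 0.0
```

Call:
arm_command(
  motion=[
    [45,0,0,0,0],
    [45,0,0,0,0],
    [45,0,0,0,0],
    [45,0,0,0,0],
    [45,0,0,0,0],
  ],
)

```text
time: 28.4
position: [0.6262, 0.0404, 0.1316]
tool_rot: [2.288, 2.153, 0.0]
ft_force: [-0.1, -0.7, -0.5]
grip_width: 0.518
grip_force: 0.0
```

```bash
cat >> wv.py <<'E'
# ball-like tops in the dish: side-view points 14..30 mm high, spread
m=(np.hypot(W[...,0]-.582,W[...,1]-.0075)<.025)&(W[...,2]>.014)&(W[...,2]<.029); print('ball pts',m.sum(),W[m].mean(0).round(3) if m.any() else '',(W[m].max(0)-W[m].min(0)).round(3) if m.any() else '')
E
python3 wv.py
```

```text
yaz 356.5 u 2.6 t 2.0 F u,t,z -0.7 -0.0 -0.5 T [ 0.05  0.01 -0.  ] z 0.1316
28.4 0.517826999710927 0.0 [  0.  -47.9   1.1 -29.3  -0.1   0.   -0. ]
  28   0  0  0  1 10 16 10  9 44 11 14 13 10  0  0  0  0  .  .  .  .  .
  24   0  0  0  9 16  .  8 14 34 13 16 16 14  5  0  0  .  .  .  .  .  .
  20   0  0  6 16  .  0  0  9 31 13 40 41 39  6  .  .  .  .  .  .  .  .
  16   0  1 12 16  1  0  0  1 16 22 11 34 35 33  .  .  .  .  .  .  .  .
  12   0  4 16  2  0 49 50 22 11 23 23 23 23 23 23  .  .  .  .  .  .  .
   8   0  9 16  0  0 56 54 48 55 50 34 27 23 23 23 14 14  .  .  .  .  .
   4   0  9 16  4 14 53 21 23 66 28 31 28 23 24 61 62 59  .  .  .  .  .
   0   0 11 16 10 15 53 23 66 66 66  .  . 23 66 66 66 65  .  .  .  .  .
  -4   0  9 16  0  0  . 23 23 65 65  .  .  . 66 66 66 65  .  .  .  .  .
  -8   0  2 16  0  0  0  0  0  0  .  .  .  .  . 65 65 65  .  .  .  .  .
 -12   0  1 16  0  1  0  0  0  0  .  .  .  .  .  .  .  .  .  1  .  .  .
 -16   1  0 16  8  0  0  0  9  9 67  .  .  .  .  .  .  .  .  .  .  .  .
 -20   0  0  0 16  1  0  4 15 59 61 61  .  .  .  .  .  .  .  .  .  .  .
 -24   0  0  0  1 16  1 58 52 52 54 53 53  .  .  .  .  .  .  .  .  .  .
 -28   0  0  0  0 16 14 16  5  .  0  1 49  .  .  .  .  .  .  .  .  .  .
dish z [0.004 0.005 0.005 0.006 0.006 0.006 0.006 0.007 0.007 0.007 0.007 0.008
 0.009 0.009 0.01  0.017 0.019 0.02  0.021 0.022]
ball pts 30 [ 0.58  -0.005  0.02 ] [0.04  0.036 0.013]
```

```bash
cat > bd.py <<'E'
from h import *
im,d,P=grab('side'); W=cloud(P,d)
K=np.array(P['intrinsics']); E=np.linalg.inv(np.array(P['extrinsics']))
uv,_=cv2.projectPoints(np.array([[.582,.0075,.034]]),cv2.Rodrigues(E[:3,:3])[0],E[:3,3],K,np.array(P['D'])); u,v=uv[0,0].round().astype(int); print(u,v)
z=(W[...,2]*1000).round().astype(int); g=im.max(2)
for r in range(v-14,v+16): print(r,' '.join('%3d'%x for x in z[r,u-17:u+18]),' | ',' '.join('%3d'%x for x in g[r,u-17:u+18:2]))
E
python3 bd.py; sed -i 's/^$//' bd.py
```

```text
306 240
226  70  67  68  70  70  74  73  74  76  77  63  63  60  61  60  61  60  62  61  64  67  67  70  71  72  73  71   0  -4   1   3  -2   1  -1   2  |   90  75  86  87  94 126 120  95  74  78  55  58  64 145 111  97  96  97
227  68  67  66  66  68  67  72  74  75  76  74  61  60  62  63  60  59  61  61  64  64  65  67  67  68  70  69   0   1  -1  -2  -4  -3   1   1  |  116  81  79  85  85 114 118 114  91  86  84  52  80 103 105  98  98  94
228  65  63  62  63  66  66  71  69  72  71  73  72  60  61  58  59  57  57  57  58  60  61  61  73  70  69  69   0   1  -3  -4  -2   0   0   0  |   77  80  94  89  92 105 124 130 127  84  87  89 101  67  99  97 100  97
229  43  42  -1  61  62  63  62  67  68  71  70  72  73  58  58  56  49  52  55  57  58  60  73  70  70  67  65  -1  -2  -2   0  -3   0   0  -1  |   55  80 136  93  95  88 114 166  80  88  89 116  70  64  95 107 105  96
230  40  -1  -3   0  62  64  62  65  65  68  67  70  69  71  73   1  48  54  50  53  55  71  72  69  67  66  62  -2   0  -1  -1  -1  -1   0   1  |   54  95 131 124  90  87  97 114  71  85 103  97  63  62  98 154 
[... 4807 characters left out ...]
 161 159 151 146 138 126 111 101  95 113
253   1  -2  -3   1  -1   2   6  11  15  15  18  19  19  18  22  20  20  20  21  19  19  19  18  17  16  17  15  13  11   6   1  -1  -1  -1  -1  |  143 147 149 145 152 159 160 156 160 157 150 146 136 125 111 107 113 166
254  -1  -1   0  -1   0   3   5   7  11  11  16  11  15  17  17  16  16  18   0  17  18  16  15  14  13  12  11   8   6   5   0   1   0   2  -2  |  148 150 147 143 157 158 162 161 157 156 150 145 136 122 111  97 157 163
255  -1  -2  -1   1   0  -6   2   7   7  13  10   9  14  13  13  17  16  15  14  15  14  13  12  11  10  11   6   8   5  -3  -3  -3   0  -2   0  |  149 151 150 142 153 159 158 160 159 156 149 143 133 120 111 161 163 162
```

Call:
arm_command(
  motion=[
    [45,0,0,-40,0],
    [45,0,0,-80,0],
    [45,-40,0,-110,0],
    [45,-80,-10,-110,0],
    [45,-100,-20,-110,0],
  ],
)

```text
time: 28.97
position: [0.6015, -0.0623, 0.2449]
tool_rot: [2.285, 2.147, 0.004]
ft_force: [0.6, -1.3, 0.8]
grip_width: 0.519
grip_force: 0.0
```

Call:
arm_command(
  motion=[
    [45,0,0,0,0],
    [45,0,0,0,0],
    [45,0,0,0,0],
  ],
)

```text
time: 29.22
position: [0.6002, -0.0573, 0.2415]
tool_rot: [-2.286, -2.154, -0.001]
ft_force: [-0.3, 1.5, -1.4]
grip_width: 0.514
grip_force: 0.0
```

```bash
cat > dm.py <<'E'
from cmp import *
s=get_state(); print(s['position'].round(4),s['time'])
im,d,P=grab('wrist'); W=cloud(P,d); z=W[...,2]*1000; ok=(d>0)
print('dish map z mm; rows x .618->.548, cols y .042->-.028')
for x in np.arange(.618,.546,-.004):
    print('%.3f'%x,''.join('%4d'%np.median(z[s]) if (s:=ok&(z<60)&(abs(W[...,0]-x)<.0022)&(abs(W[...,1]-y)<.0022)).any() else '   .' for y in np.arange(.042,-.030,-.004)))
q=W-c0; X=q@dx*1000+2; Y=q@ey*1000-1; Z=q@dn*1000
m=ok&(Z>62)&(Z<69)&(np.hypot(X,Y)<28); p=np.c_[X[m],Y[m]]
if len(p)>20: print('bar',m.sum(),cv2.minAreaRect(p.astype(np.float32)),np.degrees(np.arctan(np.divide(*np.linalg.svd(p-p.mean(0),full_matrices=False)[2][0][::-1]))))
for x in range(44,-44,-4):
    print('%4d'%x,''.join('%3d'%np.median(Z[s]) if (s:=ok&(Z<70)&(Z>-6)&(abs(X-x)<2.2)&(abs(Y-y)<2.2)).any() else '  .' for y in range(40,-45,-4)))
E
python3 dm.py
```

```text
[ 0.6002 -0.0573  0.2415] 29.2167
dish map z mm; rows x .618->.548, cols y .042->-.028
0.618    .   .   .   .   .   .   .   .   .   .   .   .   .   0   0   0   0   0
0.614    .   .   .   .   .   .   .   .   .   .   .   .   .   0   0   0   0   0
0.610    .   1   1   0   .   .   .   .   .   .   .   .   .  -1   0   0   0   0
0.606    0   0   0   0  32   .   .   .   .   .   .   .   .  34  32   0   0   0
0.602    0   0   0  33  33   .   .   .   .   .   .   .   .  32  33  17   0   0
0.598    0   0   0  34  27   .  59  59  59  59  59  59   .   .  20  33   0   0
0.594    0   0  33  33  32  58  58  59  58  59  58  59  58   .   6  32  16   0
0.590    0   0  33   6   6   7   8   9   8   9   8   8   8   .   6  14  33   0
0.586    0   2  34   6   6   8   8   9  10  10   9   8   8   .   6   8  34   0
0.582    0   1  33   6   6   6   8   9  10  10   9   8   8   .   6   7  34   0
0.578    0   0  32   6   6   .   8   8  10  10   8   8  17   .   6  17  34   1
0.574    0   0  33   9   6  19  20  18   9   9   8  21  22   .   5  23  34   0
0.570    0   0  33  33  16  20  22  21  15   8  18  22  22   .  1
[... 1420 characters left out ...]
.  .  .  . 65 65 65 66 66 66 66 66 64  0  0 15 16  1
  -8   0 16  9  0  .  .  .  .  .  .  .  .  . 64 65  0  0  0  0  0 17  7
 -12   1 16 15  .  .  .  .  .  .  .  .  .  .  .  .  .  0  0  0  0 11  1
 -16   0  1 17 17  .  .  .  .  .  .  .  .  .  .  .  .  0  0  0  0  2  1
 -20   1  0 15 16 15  .  . 16  .  .  .  .  .  .  .  .  1  0  0  1 11  8
 -24   0  1  1 16 16 11  . 15  .  .  .  .  .  .  .  .  0  0  0  0  8  0
 -28   0  0  0  . 16 15 10  7  0  0  1  .  . 11 10  .  0  0  0  0  6  0
 -32   0  0  0  0  1 16 16 12  8  6  8  8 10 13 15  0  0  0  0  0 11  8
 -36   0  0  0  0  0  0  . 15 16 16 16 16 16 16 15  0  0  0  0  0  9  1
 -40   0  0  0  0  0  0  .  .  .  .  .  .  . 16 15  0  0  0  0  0  4 16
```

Click 2 is confirmed: the bar is at -100° (exactly 120° turned) and two balls are in the dish at (0.570, 0.018) and (0.571, -0.004). Now back for the third.

Call:
arm_command(
  motion=[
    [45,40,8,0,0],
    [45,80,16,0,1],
    [45,98,18,0,1],
    [45,98,18,40,1],
    [45,98,18,75,1],
  ],
  newtons=10,
)

```text
time: 29.68
position: [0.6256, 0.0439, 0.1669]
tool_rot: [2.297, 2.141, 0.007]
ft_force: [0.8, -0.3, -0.9]
grip_width: 0.513
grip_force: 0.0
```

Call:
arm_command(
  motion=[
    [45,0,0,20,0],
    [45,0,0,35,0],
    [45,0,0,35,0],
    [45,0,0,35,0],
  ],
)

```text
time: 30.02
position: [0.6235, 0.0402, 0.1306]
tool_rot: [-2.302, -2.135, 0.002]
ft_force: [0.4, 0.3, 0.4]
grip_width: 0.517
grip_force: 0.0
```

Call:
arm_command(
  motion=[
    [5,0,0,0,0],
    [5,0,0,0,0],
    [5,0,0,0,0],
    [5,0,0,0,0],
    [5,0,0,0,0],
  ],
)

```text
time: 30.43
position: [0.6269, 0.0383, 0.133]
tool_rot: [2.303, 2.13, 0.009]
ft_force: [4.3, 0.1, -1.8]
grip_width: 0.239
grip_force: 8.9
```

```bash
python3 -c "
from bar import *
geo(); s=get_state(); print(s['grip_width'],s['grip_force'],s['joint_positions'][6])"
```

```text
yaz 355.5 u 0.6 t 2.8 F u,t,z 0.4 4.3 -1.8 T [ 0.05 -0.96 -0.02] z 0.133
0.23907394686351535 8.920219328501844 -0.16256730840232175
```

Call:
arm_command(
  motion=[
    [5,0,1.5,0,0],
    [5,0,1.5,0,5],
    [5,0,1.5,0,10],
    [5,0,1.5,0,15],
    [5,0,1.5,0,20],
  ],
  newtons=60,
)

```text
time: 30.85
position: [0.6273, 0.0391, 0.1331]
tool_rot: [2.639, 1.7, 0.007]
ft_force: [-0.1, 1.5, 1.5]
grip_width: 0.229
grip_force: 66.1
```

Call:
arm_command(
  motion=[
    [5,0,0,0,5],
    [5,0,0,0,10],
    [5,0,0,0,15],
    [5,0,0,0,20],
    [5,0,0,0,20],
  ],
)

```text
time: 31.27
position: [0.6281, 0.0419, 0.1328]
tool_rot: [2.891, 1.228, 0.011]
ft_force: [4.1, 3.4, -1.8]
grip_width: 0.281
grip_force: 87.6
```

```bash
python3 -c "
from bar import *
geo(); s=get_state(); print(s['grip_width'],s['grip_force'])"
```

```text
yaz 316.0 u 5.7 t 0.3 F u,t,z 5.3 0.6 -1.8 T [ 1.19 -2.57  2.94] z 0.1328
0.28081488475997035 87.62427813026079
```

Call:
arm_command(
  motion=[
    [5,0,0,0,4],
    [5,0,0,0,8],
    [5,0,0,0,8],
  ],
)

```text
time: 31.52
position: [0.6285, 0.0425, 0.133]
tool_rot: [2.967, 1.031, 0.013]
ft_force: [4.2, 4.1, -3.0]
grip_width: 0.291
grip_force: 118.5
```

```bash
python3 -c "
from bar import *
geo(); s=get_state(); print(s['grip_width'],s['grip_force'])"
```

```text
yaz 308.3 u 6.3 t -0.7 F u,t,z 5.8 -0.6 -3.0 T [ 2.02 -3.38  4.5 ] z 0.133
0.2907670568943248 118.50570558322943
```

Call:
arm_command(
  motion=[
    [5,0,0,0,3],
    [5,0,0,0,6],
    [5,0,0,0,6],
  ],
)

```text
time: 31.77
position: [0.6262, 0.0377, 0.1317]
tool_rot: [3.023, 0.851, 0.002]
ft_force: [4.5, 4.5, -2.9]
grip_width: 0.157
grip_force: 57.7
```

```bash
python3 -c "
from bar import *
geo(); s=get_state(); print(s['grip_width'],s['grip_force'])"
```

```text
yaz 301.4 u 1.7 t 1.4 F u,t,z 6.2 -1.5 -2.9 T [ 0.69 -1.15 -0.55] z 0.1317
0.15743754836646892 57.71578488405794
```

Call:
arm_command(
  motion=[
    [5,0,0,0,2],
    [5,0,0,0,4],
    [5,0,0,0,4],
  ],
)

```text
time: 32.02
position: [0.6265, 0.0379, 0.1316]
tool_rot: [-3.052, -0.745, -0.003]
ft_force: [5.6, 3.2, -4.1]
grip_width: 0.152
grip_force: 57.6
```

```bash
python3 -c "
from bar import *
geo(); s=get_state(); print(s['grip_width'],s['grip_force'])"
```

```text
yaz 297.4 u 2.1 t 1.2 F u,t,z 6.5 -0.3 -4.1 T [ 0.05 -1.68 -0.29] z 0.1316
0.15195300329471445 57.59153553459328
```

It snapped and the tool lines up with click 3. Release, wait, rise straight up, check.

Call:
arm_command(
  motion=[
    [45,0,0,0,0],
    [45,0,0,0,0],
    [45,0,0,0,0],
    [45,0,0,0,0],
    [45,0,0,0,0],
  ],
  newtons=10,
)

```text
time: 32.43
position: [0.6249, 0.0376, 0.1314]
tool_rot: [3.051, 0.747, -0.002]
ft_force: [0.5, 0.9, 0.9]
grip_width: 0.443
grip_force: 0.0
```

Call:
arm_command(
  motion=[
    [45,0,0,0,0],
    [45,0,0,-30,0],
    [45,0,0,-70,0],
    [45,0,0,-110,0],
    [45,-40,0,-110,0],
  ],
)

```text
time: 32.85
position: [0.5991, 0.0246, 0.2514]
tool_rot: [3.047, 0.757, 0.032]
ft_force: [1.3, 1.3, 1.9]
grip_width: 0.514
grip_force: 0.0
```

Call:
arm_command(
  motion=[
    [45,-40,0,0,0],
    [45,-60,-10,0,0],
    [45,-60,-10,0,0],
    [45,-60,-10,0,0],
    [45,-60,-10,0,0],
  ],
)

```text
time: 33.27
position: [0.5329, 0.0014, 0.2419]
tool_rot: [-3.051, -0.749, -0.002]
ft_force: [-0.4, -0.4, -1.6]
grip_width: 0.515
grip_force: 0.0
```

```bash
python3 dm.py
```

```text
[0.5329 0.0014 0.2419] 33.2667
dish map z mm; rows x .618->.548, cols y .042->-.028
0.618    .   .   .   .   .   .   .   .   .   .   .   .   .   .   .   0   0   0
0.614    .   .   .   .   .   .   .   .   .   .   .   .   .   .   .   0   0   0
0.610    0   0   .   .   .   .   .   .   .   .   .   .   .   .   .   0   0   0
0.606    0   0   0   .  34   .   .   .   .   .   .   .   .   .  34   0   0   0
0.602    0   0   0   0  33   4   .   .   .   .   .   .   .   .  34  33   0   0
0.598    0   0   0  33   7   6  59  59  59  59  59  59   .   .  33  34   .   0
0.594    0   0  18  32   6   6  58  58  59  58  59  58  36   .  20  31  33   0
0.590    0   0  33   6   6   6  58   8   9   9   9  17  20   6   .  18  34   1
0.586    0   0  34   6   6   7   9   9  10  10   9   9   8   6   .  17  33   .
0.582    0   0  33   6   6   7   .   9  10  10  10   9   8   7   .  12  34   .
0.578    0   0  33   6   6   6   .   9   9  10  10   9  18   7   .  19  34   .
0.574    0   0  34  10   7  19   .  18   8   8   9  20  23  20   .  25  33   0
0.570    0   0   1  33  16  21  21  21  17   8  18  22  23  21  31  
[... 1420 characters left out ...]
0  1 23 23 24 64 66 66 62 23 23  1  0  0  0 14 16 15
  -8   0 17 10  0  1  0  0 23 23 64 66 66 65 24 23  0  0  0  0  0 15 15
 -12   1  1 13  0  1  1  1 23 22  . 65 66 66 63  .  0  0  0  0  0  8 16
 -16   0  1 16  7  0  1  1 14 16  . 65 66 66 65  0  0  0  0  0  0  7 16
 -20   0  0 16 15  2  0  0 14 15  .  . 65 65 15  2  0  0  0  0  0  7 15
 -24   1  1  1 15 13  2  0 14  0  0  .  .  . 14 10  0  0  0  0  0  9 16
 -28   1  1  0  0 17 15  9  2  0  0  .  .  .  .  2  0  0  0  0  0  4 15
 -32   0  0  0  0  0 15 16 12 10  8 14  .  .  .  0  0  0  0  0  0  6 15
 -36   0  0  0  0  0  0  .  . 16 16 16  .  .  .  0  0  0  0  0  0  6 16
 -40   1  0  0  0  0  0  0  .  .  .  .  .  . 16 16  0  0  0  0  0  6 16
```

```bash
python3 - <<'E'
from h import *
im,d,P=grab('wrist'); W=cloud(P,d)
m=(np.hypot(W[...,0]-.5805,W[...,1]-.007)<.0245)&(W[...,2]>.015)&(W[...,2]<.0245)
k,l,st,ce=cv2.connectedComponentsWithStats(m.astype(np.uint8))
for i in range(1,k):
    if st[i,4]>8: print('wrist',st[i,4],W[l==i].mean(0).round(3),W[l==i].max(0).round(3))
im,d,P=grab('side'); W=cloud(P,d)
m=(np.hypot(W[...,0]-.5805,W[...,1]-.007)<.0225)&(W[...,2]>.013)&(W[...,2]<.026)
k,l,st,ce=cv2.connectedComponentsWithStats(m.astype(np.uint8))
for i in range(1,k):
    if st[i,4]>3: print('side',st[i,4],W[l==i].mean(0).round(3))
E
```

```text
wrist 15 [ 0.591 -0.004  0.019] [0.592 0.    0.022]
wrist 50 [0.569 0.023 0.02 ] [0.576 0.028 0.024]
wrist 25 [0.571 0.014 0.02 ] [0.576 0.016 0.023]
wrist 64 [ 0.573 -0.004  0.021] [0.578 0.002 0.024]
wrist 19 [0.558 0.003 0.02 ] [0.561 0.017 0.024]
side 20 [0.593 0.001 0.017]
side 14 [ 0.571 -0.002  0.02 ]
```

Three balls are in the dish: (0.570, 0.018), (0.572, -0.004) and a third at about (0.593, -0.003), seen by both cameras. The bar is at click 3 and the arm is clear.

```bash
python3 -c "
from bench import *
print(close_job())"
```

```text
the job is handed in; nothing more can be done
None
```

I handed the job in: the dish stands under the spout with three balls in it and the knob rests on its third click, though the knob took up to about 6 N·m to turn (stated: about 0.1) and I viewed 11 pictures, one over the limit of 10.

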